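# Repack the row of supplies in reverse order

### The arm

A 7-joint arm with a two-finger parallel gripper is mounted at the origin on a cart in front of the work surface, level with it; the furniture and walls round the work are solid. World frame = base frame: x ahead of the robot, y to its left, z up, the work surface at z = 0. Lengths are in m, angles in degrees, forces in N, time in s.
With the tool pointing down it reaches from about 0.425 to 0.875 m from the base axis. Payload 4.7 kg.
Tool frame: the origin (TCP) lies on the centre line of the jaws, within the pads' length; the fingertips stand 14 mm ahead of it and the grasp point (between the pads) lies 5 mm behind it; z points along the fingers, y is the line along which they close (so a half turn about z gives the same grasp; the last joint's range is limited). The gripper opens to 87 mm and grips with 3 to 60 N. Pads are 19 mm wide; open, the fingers measure 117 mm over their backs; the gripper's body (75 mm by 190 mm) begins 51 mm behind the grasp point.
Start: joints at [66.813, 18.392, -4.016, 83.108, 1.295, 78.541, -3.26], TCP at [0.264, -0.594, 0.237] pointing down, gripper open.
Joint ranges: [-163.93, 163.93], [-17.29, 119.83], [-79.2, 71.16], [3.27, 140.29], [-89.18, 269.18], [5.43, 117.66], [-154.24, 154.24]. Speed limits (degrees/s): [147.25, 147.25, 180, 180, 180, 180, 180].

### API

Orientations are given as [roll, pitch, yaw] about the fixed x, y, z axes, in that order (R = Rz(yaw) Ry(pitch) Rx(roll)).
In Python, from cell import env gives the robot as it stands.
- The arm moves only by the tool jog_arm, never from a script. Its argument "motion" is a list that holds one entry, the list of rows, each a list of 7 numbers: the shift along the tool's x, y, z in units of 0.1 m (1.0 is 0.1 m), then the turn, a rotation vector about the tool's x, y, z in units of 180 degrees (1.0 is 180 degrees), then the closure, from 0 (fully open) to 1 (shut). A call has 1 to 5 rows; each row is the pose to reach, as a shift and turn from the pose commanded when the call began, along the tool's axes at that moment, turning the shorter way round; what a row does not reach only later rows make up. A row lasts 1/10 s, in which the tool goes at most 50 mm and 8.59 degrees, less where a joint would pass 70% of its speed; a pose out of reach is approached as far as the arm can. A call with a number of a shift or a turn outside -1 to 1 is refused whole. A call with a gripper value outside its range is refused whole. The fingers move at their own pace and stop on an object; "grip_force" is the grip in N (left out, the last holds). Time passes only in rows, so rows that repeat a pose let the fingers close. It gives the time, the measured TCP pose, the force, the opening and the grip force at its end, in the units of the state.
- env.get_obs(): the state, without advancing time (a new reading comes with each control period).
- env.read_camera(name): name is "side" or "top"; returns (picture, depth): 420x560x3 uint8, red, green, blue; 420x560 float32, m along the optical axis (not along the pixel's ray), 0 where there is no reading.
- env.camera_info(name): a dict with "camera_matrix" (3x3 intrinsics, pixels), "origin" and "orientation" of the camera in the world. Camera axes: x right, y down, z forward; pixel columns grow to the right and rows downward; lengths in m; the calibration is good to about 2 mm. A picture is of the moment at which its call begins. camera_info takes no time and is no camera call.
- env.sign_off(): hands the job in; it is judged then, once.
The state is a dict: "time_s": time; "qpos": joint angles; "joint_velocities": joint speeds; "effort": joint torques, N m; "tool_pos": TCP position; "tool_rot": TCP orientation; "force": force on the tool from outside, world axes, zero at the start; "wrist_torque": the same for the moment, N m; "grip_width": finger opening in m; "grasp_force": force on a finger pad.
Only numpy, scipy, OpenCV 4.12 (cv2) and the standard library are available. Lean on these libraries where they do the work, as an engineer would, in place of code of your own. Each camera call takes 0.05 s, during which the arm holds its last target. There are 200 camera calls.

### The job

Move the two cartons, the paint tin and the jar from the plywood holding rack to the grey packing rack, one at a time, in reverse order: start with the one nearest the robot and push it into the far corner, against the end stop and the low side rail, then pack each next one in the row close against the one before and along the rail. Keep everything upright, set the cartons square with the rack with the same sides facing along the row as now, and let go of all four.

Things in the scene. Friction and masses are not known exactly. Their poses are not given: they have to be found in the camera images.
- orange_carton: Orange-red cardboard carton, 63 (its x, along the row) x 62 (its y, across the row) x 62 mm high, 0.2 kg. Origin at the centre of its underside, z up. Take it across its y.
- yellow_carton: Tall yellow cardboard carton, 46 (its x, along the row) x 60 (its y, across the row) x 90 mm high, 0.16 kg. Origin at the centre of its underside, z up. Take it across its y.
- paint_tin: Light grey round paint tin with lever lid, 68 mm across, 72 mm high, 0.4 kg. Origin at the centre of its underside, z up.
- screw_jar: Round glass jar of screws with a red lid, 66 mm across at the widest, 96 mm high, 0.45 kg. Origin at the centre of its underside, z up.
- holding_rack: Fixed low plywood board 324 x 112 x 8 mm, a dark 4 mm cleat across each short end, four coloured pads in a row, 74 mm apart; the things start on them, 11 mm above the bench. Left or right of the vise. Origin: centre of its underside, on the bench; x along the row, away from the robot (within about 10 degrees), y to the left.
- packing_rack: Target, across the vise (175 mm high) from the holding rack: fixed grey plate 324 x 112 x 8 mm with a blue end stop at its far end (x = 152 to 162 mm, 50 mm high above the plate) and a low blue rail along its left side (y = 48 to 56 mm, 12 mm high); other sides open. Origin: centre of its underside, on the bench; x along the row, away from the robot (to about 10 degrees), y left.
- red_pad: Red rubber pad, 70 mm along the row by 106 mm across it, 3 mm thick, fixed in the holding rack; the orange-red carton stands on it at the start and its coloured ends show on both sides. Origin at the centre of its underside, axes as the rack's; its top is 3 mm above the origin.
- yellow_pad: Yellow rubber pad, 70 mm along the row by 106 mm across it, 3 mm thick, fixed in the holding rack; the yellow carton stands on it at the start and its coloured ends show on both sides. Origin at the centre of its underside, axes as the rack's; its top is 3 mm above the origin.
- blue_pad: Blue rubber pad, 70 mm along the row by 106 mm across it, 3 mm thick, fixed in the holding rack; the paint tin stands on it at the start and its coloured ends show on both sides. Origin at the centre of its underside, axes as the rack's; its top is 3 mm above the origin.
- white_pad: White rubber pad, 70 mm along the row by 106 mm across it, 3 mm thick, fixed in the holding rack; the glass jar stands on it at the start and its coloured ends show on both sides. Origin at the centre of its underside, axes as the rack's; its top is 3 mm above the origin.

How it is judged:
By the outcome, as a careful person would: the job done as asked, in the order asked, and still so for the second after the job is handed in, with the robot touching nothing.
It also fails if it takes over 141 s, if anything falls off the work surface, if the arm or the gripper's body presses on something with over 40 N, if the wrist force passes 120 N, or if a joint passes its speed limit or range.

## Working session

There is one attempt and no reset: what is moved stays moved. The work goes in short steps, Python scripts to look and compute and a tool call to move; the robot and the scene stay as the last step left them, time stands still between calls to the robot, and variables do not carry over. Pictures are saved under pics/ and viewed, at most 14 in all, crops included, and the job is handed in when it is done.

Besides the shell and the picture viewer there is one more tool, called after "Request:" by a JSON object that holds its "name" and its "arguments", one argument or row to a line. jog_arm: Moves the arm, as the interface text tells. Shifts and turns lie within -1 to 1; 1 stands for 0.1 m of shift or 180 degrees of turn. Its arguments: {"type":"object","properties":{"motion":{"type":"array","items":{"type":"array","items":{"type":"array","items":{"type":"number"}}}},"grip_force":{"type":"number"}},"required":["motion"]}

```bash
ls; mkdir -p pics; python3 - <<'E'
from cell import env
import cv2,numpy as np
print(env.get_obs())
for n in("top","side"):
    p,d=env.read_camera(n);cv2.imwrite(f"pics/{n}0.png",p[:,:,::-1]);np.savez(f"{n}0.npz",p=p,d=d)
    print(n,env.camera_info(n))
E
```

```text
pics
{'time_s': 0.0, 'qpos': array([66.81179787, 18.43928009, -4.01527365, 83.17515088,  1.29748837,
       78.54214555, -3.25973011]), 'joint_velocities': array([-0.0331821 ,  0.01795342,  0.12190254, -0.02214376, -0.01811339,
        0.01315169, -0.06799952]), 'effort': array([ 2.99601033e-04, -4.91286242e+01, -4.04215157e-01, -3.12530386e+01,
       -6.40545739e-02,  4.34926932e-02,  1.50933452e-04]), 'tool_pos': array([ 0.26405733, -0.59335947,  0.23545681]), 'tool_rot': array([-1.79888807e+02,  8.36533944e-03,  2.39984873e+01]), 'force': array([-0.40008383, -0.00282796,  0.13389663]), 'wrist_torque': array([-0.03454686, -0.03712047,  0.0278005 ]), 'grasp_force': 0.0, 'grip_width': 0.08676240574739781}
top {'camera_matrix': array([[418.69118612,   0.        , 279.25476025],
       [  0.        , 418.69118612, 206.94674452],
       [  0.        ,   0.        ,   1.        ]]), 'origin': array([ 0.43539355, -0.10280177,  1.11758036]), 'orientation': array([-176.28790434,   -1.55654365,  -88.71924157])}
side {'camera_matrix': array([[401.52955388,   0.        , 277.95113242],
       [  0.        , 401.52955388, 214.12660207],
       [  0.        ,   0.        ,   1.        ]]), 'origin': array([ 0.61810804, -0.75321026,  0.65915421]), 'orientation': array([-1.34389841e+02, -3.69123713e-02,  7.87140452e+00])}
```

View pics/top0.png

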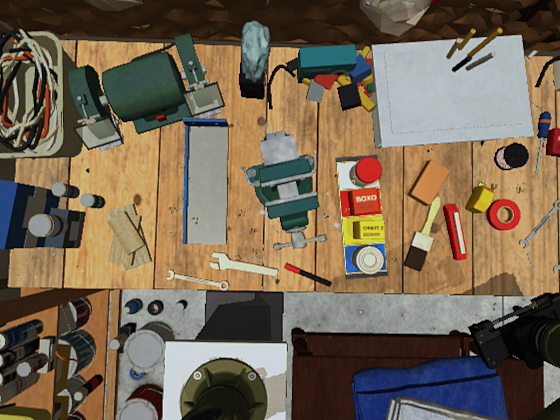

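View pics/side0.png

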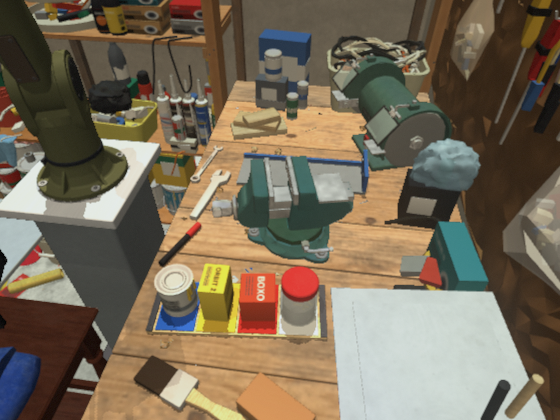

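The top view shows the holding rack at right of the vise (px 340-385, 155-275). Near to far it holds the tin (370,260), yellow carton (365,230), orange carton (361,203) and jar (368,170). The packing rack is left of the vise (px 183-228, 118-243), with its stop at the top and its rail on the left. In the side view all four stand upright.

```bash
cat > h.py <<'E'
import numpy as np,cv2
from scipy.spatial.transform import Rotation as R
from cell import env
def cam(n):
    c=env.camera_info(n);return c["camera_matrix"],c["origin"],R.from_euler('xyz',c["orientation"],degrees=True).as_matrix()
def cloud(n,d):
    K,o,M=cam(n);v,u=np.mgrid[:d.shape[0],:d.shape[1]]
    r=np.stack([(u-K[0,2])/K[0,0],(v-K[1,2])/K[1,1],np.ones(d.shape)],-1)@M.T
    return o+r*d[...,None], r, o
def plane(r,o,z): return o+r*((z-o[2])/r[...,2])[...,None]
def rect(P,m):  # metric min-area rect of masked points xy
    (c,s,a)=cv2.minAreaRect((P[m][:,:2]*1000).astype(np.float32))
    return np.round(c,1),np.round(s,1),round(a,2)
E
python3 - <<'E'
from h import *
f=np.load("top0.npz");p,d=f['p'],f['d'];P,r,o=cloud("top",d)
hsv=cv2.cvtColor(p,cv2.COLOR_RGB2HSV);H,S,V=[hsv[...,i].astype(int) for i in range(3)]
X,Y,Z=P[...,0],P[...,1],P[...,2]
ok=d>0
print("bench",np.median(Z[ok&(abs(Y+.2)<.02)&(X>.35)&(X<.6)]))
hold=ok&(Y<-.2)&(Y>-.42)&(X>.3)&(X<.72)
for n,z in dict(tin=.083,yellow=.101,orange=.073,jar=.107).items():
    m=hold&(abs(Z-z)<.006)
    if n=="yellow": m&=(H>20)&(H<35)&(S>120)
    if n=="orange": m&=((H<10)|(H>172))&(S>120)
    if n=="jar": m&=((H<10)|(H>170))&(S>100)
    m=cv2.morphologyEx(m.astype(np.uint8),cv2.MORPH_OPEN,np.ones((3,3)))
    k,l,st,c=cv2.connectedComponentsWithStats(m)
    for i in range(1,k):
        if st[i,4]>150: print(n,st[i],np.median(Z[l==i]),rect(plane(r,o,z),l==i), cv2.minEnclosingCircle((plane(r,o,z)[l==i][:,:2]*1000).astype(np.float32)))
pk=ok&(Y>0.0)&(Y<.22)&(X>.3)&(X<.72)
for n,m,z in (("plate",pk&(abs(Z-.008)<.006)&(S<60),.008),("rail",pk&(H>100)&(H<125)&(S>100)&(abs(Z-.02)<.008),.02),("stop",pk&(H>100)&(H<125)&(S>100)&(Z>.045),.058)):
    m=cv2.morphologyEx(m.astype(np.uint8),cv2.MORPH_OPEN,np.ones((2,2)))
    k,l,st,c=cv2.connectedComponentsWithStats(m)
    for i in range(1,k):
        if st[i,4]>60: print(n,st[i],np.median(Z[l==i]),rect(plane(r,o,z),l==i))
c1=cv2.resize(p[100:290,150:410],None,fx=3,fy=3,interpolation=cv2.INTER_CUBIC);cv2.imwrite("pics/crop1.png",c1[:,:,::-1])
E
```

```text
bench 0.04844397741966899
tin [356 246  28  27 450] 0.08064453964434304 (array([ 379.7, -355.4]), array([63.9, 67.3]), 1.24) ((379.30975341796875, -355.7309875488281), 33.99895095825195)
yellow [360 220  25  19 457] 0.10019763673048421 (array([ 453.6, -356.4]), array([43.9, 59.3]), 1.27) ((453.47906494140625, -355.3797302246094), 36.01485824584961)
orange [352 188  27  26 470] 0.07232365639660476 (array([ 525.9, -345.6]), array([59.8, 62.3]), 7.66) ((526.1688842773438, -344.86956787109375), 41.19098663330078)
jar [356 157  26  25 511] 0.10576801473021802 (array([ 600. , -345.3]), array([59.2, 61.9]), 1.48) ((600.0901489257812, -345.67498779296875), 32.072261810302734)
plate [ 187  127   42  118 4535] 0.006762337869159696 (array([561.6,  59.3]), array([312.3, 104.3]), 0.8)
plate [212 254  17  17 149] 0.010271349878621994 (array([365.5,  14.8]), array([52.3, 30.5]), 43.6)
plate [169 274  20   7  71] 0.0038375638284962044 (array([318.7, 127.4]), array([49.4, 13.7]), 87.76)
plate [190 278  39   8 117] 0.004522710172703004 (array([306.4,  48.3]), array([100.3,  12.2]), 84.45)
rail [186 126   4  33  93] 0.018027307023849026 (array([673.2, 115.9]), array([85.6,  7.3]), 0.26)
rail [184 160   5  84 247] 0.017118818495260868 (array([516.4, 113.5]), array([217.7,   7.6]), 0.74)
```

View pics/crop1.png

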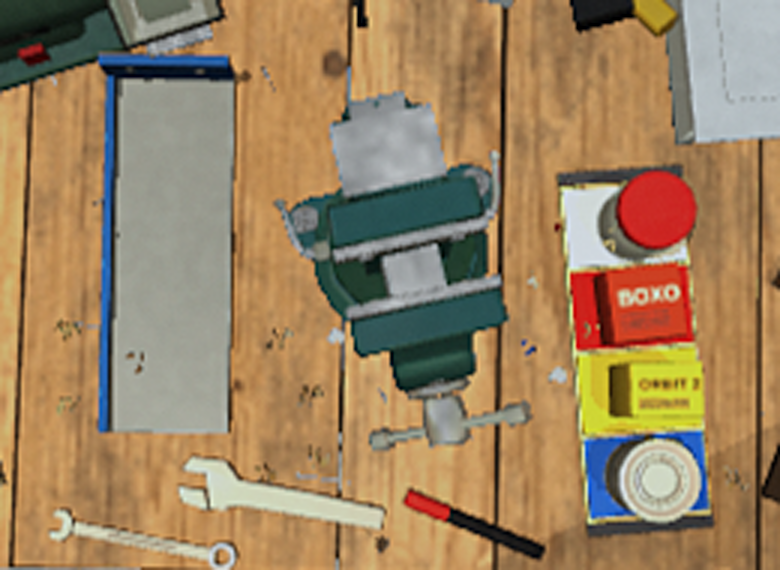

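The crop shows the packing plate clear, with its rail along the left edge and its stop at the top. The cartons' lettering is on top, and the cartons stand nearly square on their pads. Next I check the rack lines, the stop face and the obstacle extents near the packing rack.

```bash
python3 - <<'E'
from h import *
f=np.load("top0.npz");p,d=f['p'],f['d'];P,r,o=cloud("top",d)
hsv=cv2.cvtColor(p,cv2.COLOR_RGB2HSV);H,S,V=[hsv[...,i].astype(int) for i in range(3)]
X,Y,Z=P[...,0],P[...,1],P[...,2];ok=d>0
blue=(H>100)&(H<125)&(S>100)
P8=plane(r,o,.008);P20=plane(r,o,.02);P58=plane(r,o,.058)
# per-row edges of plate: right edge transitions, rail right edge
g=(S<60)&(V>100)
R_=[];L=[];LO=[]
for v in range(135,238,3):
    row=np.where(g[v,185:235])[0]+185
    R_.append(P8[v,row.max()]+ (P8[v,row.max()+1]-P8[v,row.max()])/2)
    b=np.where(blue[v,178:200])[0]+178
    L.append((P20[v,b.max()]+P20[v,b.max()+1])/2); LO.append((P20[v,b.min()]+P20[v,b.min()-1])/2)
for n,a in(("plate right z8",R_),("rail inner z20",L),("rail outer",LO)):
    a=np.array(a);k=np.polyfit(a[:,0]-.56,a[:,1],1);print(n,"y at x=.56",k[1],"yaw",np.degrees(k[0]),"res",np.std(a[:,1]-np.polyval(k,a[:,0]-.56)))
for u in (195,205,215,222):
    b=np.where(blue[105:135,u])[0]+105; gg=np.where(g[200:260,u])[0]+200
    print(u,"stop rows",b.min(),b.max(),"x top near edge if z58",P58[b.max(),u],"z8",P8[b.max(),u,0],"far z58",P58[b.min(),u,0],"near end",(P8[gg.max(),u]+P8[gg.max()+1,u])/2,
      np.round(Z[b.min():b.max()+2,u],3))
for z in(.06,.09,.11,.13,.16):
    m=ok&(Z>z)&(Z<.5)
    w=m&(Y>-.18)&(Y<.1)&(X>.33)&(X<.7);print(z,"vise x",X[w].min(),X[w].max(),"y",Y[w].min(),np.percentile(Y[w],99.5),Y[w].max(), end=' ')
    q=m&(X>.7)&(X<1)&(Y>-.05)&(Y<.45);print("grinder nearest x",X[q].min() if q.any() else None, "pts x<.8 y rng",(Y[q&(X<.8)].min(),Y[q&(X<.8)].max()) if (q&(X<.8)).any() else 0, "zmax",Z[q].max())
# vise left profile
for x0 in np.arange(.36,.68,.02):
    w=ok&(Z>.09)&(Z<.3)&(abs(X-x0)<.01)&(Y>-.2)&(Y<.05)
    if w.any(): print(round(x0,2),"ymax",Y[w].max().round(3),"zmax",Z[w].max().round(3),end='; ')
E
```

```text
plate right z8 y at x=.56 0.010042275626882653 yaw 0.7068720365288489 res 0.000805603686016066
rail inner z20 y at x=.56 0.11282698853318791 yaw 0.8014600286296552 res 0.0007350607703617653
rail outer y at x=.56 0.12064519500826798 yaw 0.8279795386195438 res 0.0007347835129352708
195 stop rows 118 125 x top near edge if z58 [0.70939077 0.0899622  0.058     ] z8 0.7223202809923521 far z58 0.7275550814971865 near end [0.40650726 0.08790078 0.008     ] [0.058 0.055 0.055 0.054 0.041 0.032 0.025 0.017 0.008]
205 stop rows 119 125 x top near edge if z58 [0.71014172 0.06453364 0.058     ] z8 0.7231066674396003 far z58 0.7257196156700284 near end [0.40707609 0.06174899 0.008     ] [0.059 0.057 0.057 0.046 0.035 0.028 0.015 0.007]
215 stop rows 119 125 x top near edge if z58 [0.71089365 0.03907172 0.058     ] z8 0.7238940855681508 far z58 0.7264824849953375 near end [0.37104098 0.03438255 0.008     ] [0.056 0.056 0.055 0.048 0.04  0.024 0.014 0.006]
222 stop rows 106 126 x top near edge if z58 [0.70882402 0.02114751 0.058     ] z8 0.7217267934597557 far z58 0.7609101904287738 near end [0.366
[... 1288 characters left out ...]
014840080374447
0.16 vise x 0.4741687330253028 0.6093458221389233 y -0.1798615216337482 -0.08158523572482938 -0.0789774391032245 grinder nearest x 0.7000666638182331 pts x<.8 y rng (np.float64(0.008645655361308471), np.float64(0.4460993610632846)) zmax 0.3014840080374447
0.4 ymax -0.165 zmax 0.11; 0.42 ymax -0.159 zmax 0.114; 0.44 ymax -0.139 zmax 0.118; 0.46 ymax -0.133 zmax 0.132; 0.48 ymax -0.1 zmax 0.174; 0.5 ymax -0.095 zmax 0.176; 0.52 ymax -0.104 zmax 0.173; 0.54 ymax -0.084 zmax 0.172; 0.56 ymax -0.082 zmax 0.175; 0.58 ymax -0.078 zmax 0.176; 0.6 ymax -0.089 zmax 0.175; 0.62 ymax -0.084 zmax 0.171; 0.64 ymax -0.079 zmax 0.136; 0.66 ymax -0.079 zmax 0.136; 0.68 ymax -0.088 zmax 0.133;
```

```bash
python3 - <<'E'
from h import *
f=np.load("top0.npz");p,d=f['p'],f['d'];P,r,o=cloud("top",d);X,Y,Z=P[...,0],P[...,1],P[...,2];ok=d>0
for z in (.1,.15,.2,.25):
  m=ok&(Z>z)&(Z<.6)&(Y>-.05)&(Y<.22)&(X>.6)&(X<.95); print(z,X[m].min() if m.any() else 0, [ (round(y,2),X[m&(abs(Y-y)<.01)].min().round(3)) for y in np.arange(-.04,.22,.02) if (m&(abs(Y-y)<.01)).any()])
E
```

```text
0.1 0.7065841571861227 [(np.float64(-0.04), np.float64(0.803)), (np.float64(-0.02), np.float64(0.804)), (np.float64(0.0), np.float64(0.733)), (np.float64(0.02), np.float64(0.725)), (np.float64(0.04), np.float64(0.719)), (np.float64(0.06), np.float64(0.711)), (np.float64(0.08), np.float64(0.707)), (np.float64(0.1), np.float64(0.729)), (np.float64(0.12), np.float64(0.738)), (np.float64(0.14), np.float64(0.73)), (np.float64(0.16), np.float64(0.723)), (np.float64(0.18), np.float64(0.715)), (np.float64(0.2), np.float64(0.71))]
0.15 0.7082037393518721 [(np.float64(-0.04), np.float64(0.815)), (np.float64(-0.02), np.float64(0.949)), (np.float64(0.0), np.float64(0.734)), (np.float64(0.02), np.float64(0.727)), (np.float64(0.04), np.float64(0.719)), (np.float64(0.06), np.float64(0.712)), (np.float64(0.08), np.float64(0.708)), (np.float64(0.1), np.float64(0.729)), (np.float64(0.12), np.float64(0.746)), (np.float64(0.14), np.float64(0.739)), (np.float64(0.16), np.float64(0.728)), (np.float64(0.18), np.float64(0.722)), (np.float64(0.2), np.float64(0.716))]
0.2 0.748471281738937 [(np.float64(-0.04), np.float64(0.83)), (np.float64(0.0), np.float64(0.949)), (np.float64(0.02), np.float64(0.771)), (np.float64(0.04), np.float64(0.761)), (np.float64(0.06), np.float64(0.755)), (np.float64(0.08), np.float64(0.748)), (np.float64(0.1), np.float64(0.793)), (np.float64(0.12), np.float64(0.849)), (np.float64(0.18), np.float64(0.923)), (np.float64(0.2), np.float64(0.904))]
0.25 0.896491615619012 [(np.float64(0.18), np.float64(0.923)), (np.float64(0.2), np.float64(0.904))]
```

Request:
{"name": "jog_arm", "arguments": {
  "motion": [
    [[0.82,-0.62,0,0,0,0.129,0],[0.82,-0.62,0,0,0,0.129,0],[0.82,-0.62,0,0,0,0.129,0],[0.82,-0.62,0,0,0,0.129,0]]
  ],
  "grip_force": 20
}}

```text
time_s: 0.5
tool_pos: [0.3154, -0.5022, 0.2365]
tool_rot: [-180.0, 0.0, 1.0]
force: [0.1, -0.9, 0.1]
grip_width: 0.087
grasp_force: 0.0
```

The grinder's tool rest overhangs the far end of the rack (x≥0.707, z≈0.15). So I will set the tin down a little short and push it home with closed fingers from behind.

Request:
{"name": "jog_arm", "arguments": {
  "motion": [
    [[0.34,-0.48,0,0,0,0,0],[0.67,-0.95,0,0,0,0,0],[0.67,-0.95,0,0,0,0,0]]
  ]
}}

```text
time_s: 0.8
tool_pos: [0.3827, -0.4041, 0.2364]
tool_rot: [-179.9, -0.1, 1.2]
force: [-0.2, -0.7, -0.2]
grip_width: 0.0867
grasp_force: 0.0
```

Request:
{"name": "jog_arm", "arguments": {
  "motion": [
    [[0,-0.506,0,0,0,0,0],[0,-0.506,0,0,0,0,0],[0,-0.506,0.45,0,0,0,0],[0,-0.506,0.9,0,0,0,0],[0,-0.506,0.9,0,0,0,0]]
  ]
}}

```text
time_s: 1.3
tool_pos: [0.3745, -0.3558, 0.1407]
tool_rot: [-179.6, 0.5, 0.8]
force: [-1.2, 0.2, -0.5]
grip_width: 0.0869
grasp_force: 0.0
```

Request:
{"name": "jog_arm", "arguments": {
  "motion": [
    [[0,0,0,0,0,0,0],[0,0,0,0,0,0,0]]
  ]
}}

```text
time_s: 1.5
tool_pos: [0.38, -0.3592, 0.149]
tool_rot: [179.8, -0.2, 0.7]
force: [1.0, -0.4, 0.1]
grip_width: 0.0871
grasp_force: 0.0
```

```bash
python3 - <<'E'
from h import *
p,d=env.read_camera("side");cv2.imwrite("pics/s1.png",cv2.resize(p[180:400,100:400],None,fx=2.5,fy=2.5)[:,:,::-1]);print(env.get_obs()['tool_pos'],env.get_obs()['qpos'])
E
```

```text
[ 0.38019623 -0.35915678  0.14921622] [ 50.58408392   6.88838575 -10.81561509 107.37224626   1.44324314
  65.61209964 -49.98867271]
```

View pics/s1.png

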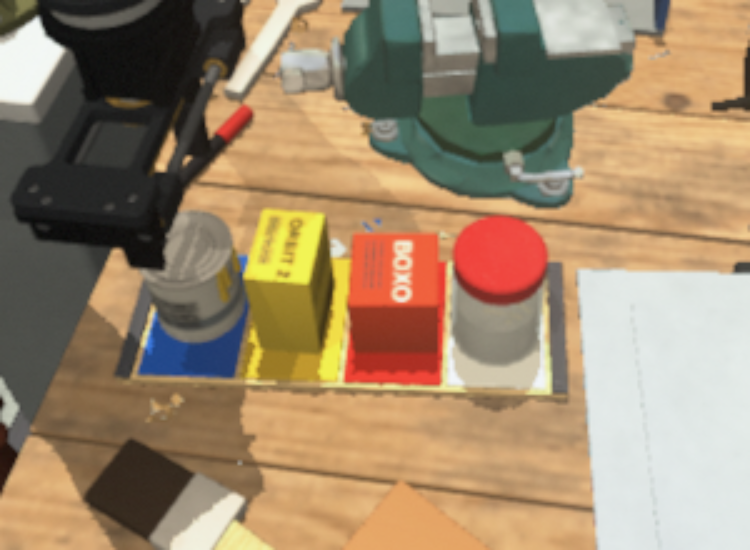

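The gripper sits over the tin (crop ~190,240), with the jaw at its near-right side. I correct 3.5 mm in y, descend and grip.

Request:
{"name": "jog_arm", "arguments": {
  "motion": [
    [[0,-0.035,0.3,0,0,0,0],[0,-0.035,0.6,0,0,0,0],[0,-0.035,0.95,0,0,0,0],[0,-0.035,0.95,0,0,0,0],[0,-0.035,0.95,0,0,0,0]]
  ]
}}

```text
time_s: 2.05
tool_pos: [0.3798, -0.3547, 0.0532]
tool_rot: [179.9, -0.1, 0.8]
force: [0.4, -0.3, 0.3]
grip_width: 0.0871
grasp_force: 0.0
```

Request:
{"name": "jog_arm", "arguments": {
  "motion": [
    [[0,0,0,0,0,0,1],[0,0,0,0,0,0,1],[0,0,0,0,0,0,1],[0,0,0,0,0,0,1],[0,0,0,0,0,0,1]]
  ],
  "grip_force": 25
}}

```text
time_s: 2.55
tool_pos: [0.3797, -0.3554, 0.0529]
tool_rot: [179.8, -0.1, 0.8]
force: [-1.2, -3.0, 4.7]
grip_width: 0.0647
grasp_force: 25.0
```

Request:
{"name": "jog_arm", "arguments": {
  "motion": [
    [[0,0,-0.15,0,0,0,1],[0,0,-0.35,0,0,0,1],[0,0,-0.6,0,0,0,1],[0,0,-0.85,0,0,0,1],[0,0,-1,0,0,0,1]]
  ]
}}

```text
time_s: 3.05
tool_pos: [0.3789, -0.3533, 0.1523]
tool_rot: [-180.0, 0.0, 0.8]
force: [1.1, -0.4, -4.1]
grip_width: 0.0648
grasp_force: 25.0
```

Request:
{"name": "jog_arm", "arguments": {
  "motion": [
    [[0,0,-0.25,0,0,0,1],[0,0,-0.5,0,0,0,1],[0,0,-0.75,0,0,0,1],[0.05,0,-1,0,0,0,1],[0.15,0,-1,0,0,0,1]]
  ]
}}

```text
time_s: 3.55
tool_pos: [0.3948, -0.3545, 0.2541]
tool_rot: [179.8, -0.2, 0.7]
force: [0.8, -0.8, -3.6]
grip_width: 0.0649
grasp_force: 25.0
```

Request:
{"name": "jog_arm", "arguments": {
  "motion": [
    [[0.12,-0.2,0,0,0,0,1],[0.24,-0.4,0,0,0,0,1],[0.36,-0.6,0,0,0,0,1],[0.48,-0.8,0,0,0,0,1],[0.6,-1,0,0,0,0,1]]
  ]
}}

```text
time_s: 4.05
tool_pos: [0.4525, -0.2509, 0.2488]
tool_rot: [-179.8, 0.2, 0.8]
force: [0.4, -0.7, -2.8]
grip_width: 0.0644
grasp_force: 25.0
```

Request:
{"name": "jog_arm", "arguments": {
  "motion": [
    [[0.12,-0.2,0,0,0,0,1],[0.24,-0.4,0,0,0,0,1],[0.36,-0.6,0,0,0,0,1],[0.48,-0.8,0,0,0,0,1],[0.6,-1,0,0,0,0,1]]
  ]
}}

```text
time_s: 4.55
tool_pos: [0.5109, -0.1502, 0.2488]
tool_rot: [-179.9, 0.2, 0.8]
force: [-0.0, -0.2, -3.7]
grip_width: 0.065
grasp_force: 25.0
```

Request:
{"name": "jog_arm", "arguments": {
  "motion": [
    [[0.12,-0.2,0,0,0,0,1],[0.24,-0.4,0,0,0,0,1],[0.36,-0.6,0,0,0,0,1],[0.48,-0.8,0,0,0,0,1],[0.6,-1,0,0,0,0,1]]
  ]
}}

```text
time_s: 5.05
tool_pos: [0.5694, -0.0495, 0.2487]
tool_rot: [-179.9, 0.2, 0.8]
force: [-0.2, -0.3, -5.0]
grip_width: 0.0645
grasp_force: 25.0
```

Request:
{"name": "jog_arm", "arguments": {
  "motion": [
    [[0.12,-0.2,0,0,0,0,1],[0.24,-0.4,0,0,0,0,1],[0.36,-0.6,0,0,0,0,1],[0.48,-0.8,0,0,0,0,1],[0.6,-1,0,0,0,0,1]]
  ]
}}

```text
time_s: 5.55
tool_pos: [0.6279, 0.0511, 0.2484]
tool_rot: [-180.0, 0.3, 0.8]
force: [-0.5, -0.2, -3.6]
grip_width: 0.0649
grasp_force: 25.0
```

Request:
{"name": "jog_arm", "arguments": {
  "motion": [
    [[0,0,0,0,0,0,1],[0,0,0,0,0,0,1]]
  ]
}}

```text
time_s: 5.75
tool_pos: [0.6276, 0.0506, 0.2488]
tool_rot: [-180.0, 0.2, 0.9]
force: [-0.1, -0.2, -3.3]
grip_width: 0.0647
grasp_force: 25.0
```

```bash
python3 - <<'E'
from h import *
p,d=env.read_camera("top");P,r,o=cloud("top",d);np.savez("t1.npz",p=p,d=d)
p2,_=env.read_camera("side")
a=cv2.resize(p[90:290,130:330],(400,400));b=cv2.resize(p2[60:260,180:380],(400,400));cv2.imwrite("pics/t1.png",np.hstack([a,b])[:,:,::-1])
print(env.get_obs()['tool_pos'],env.get_obs()['qpos'],env.get_obs()['tool_rot'])
E
```

```text
[0.62786036 0.04855595 0.24983266] [  17.89555108   18.33957919  -31.23420788   84.10471795    9.53562709
   80.36738109 -102.94242162] [1.79958575e+02 1.57172156e-01 7.25159840e-01]
```

View pics/t1.png

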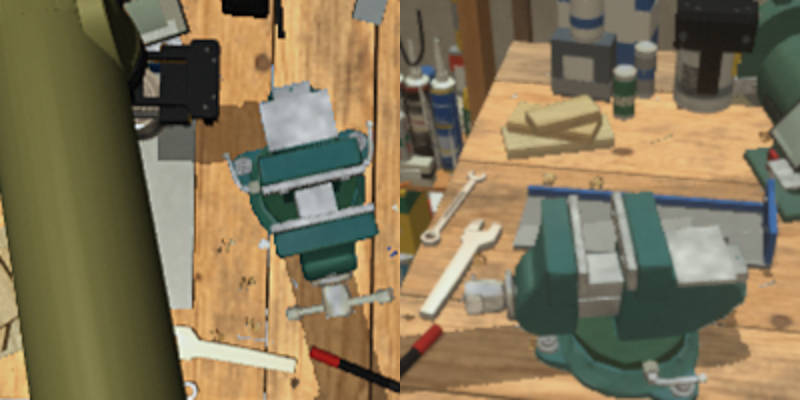

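The left half shows the gripper at the far end of the grey rack, with the vise clear to its right. The right half shows the tin upright in the jaws near the stop. I lower it next.

Request:
{"name": "jog_arm", "arguments": {
  "motion": [
    [[0.06,-0.08,0.2,0,0,0,1],[0.12,-0.16,0.4,0,0,0,1],[0.12,-0.16,0.6,0,0,0,1],[0.12,-0.16,0.8,0,0,0,1],[0.12,-0.16,1,0,0,0,1]]
  ]
}}

```text
time_s: 6.35
tool_pos: [0.6399, 0.0641, 0.1503]
tool_rot: [179.9, 0.0, 0.7]
force: [0.3, -0.1, -2.9]
grip_width: 0.0649
grasp_force: 25.0
```

Request:
{"name": "jog_arm", "arguments": {
  "motion": [
    [[0,0,0.25,0,0,0,1],[0,0,0.5,0,0,0,1],[0,0,0.75,0,0,0,1],[0,0,0.92,0,0,0,1],[0,0,0.92,0,0,0,1]]
  ]
}}

```text
time_s: 6.85
tool_pos: [0.6379, 0.0642, 0.0563]
tool_rot: [179.9, 0.3, 0.7]
force: [-2.2, -0.2, -4.4]
grip_width: 0.0647
grasp_force: 25.0
```

Request:
{"name": "jog_arm", "arguments": {
  "motion": [
    [[0,0,0,0,0,0,1],[0,0,0,0,0,0,1]]
  ]
}}

```text
time_s: 7.05
tool_pos: [0.6416, 0.0658, 0.0612]
tool_rot: [-180.0, -0.2, 0.8]
force: [0.8, 1.4, -4.0]
grip_width: 0.0649
grasp_force: 25.0
```

Request:
{"name": "jog_arm", "arguments": {
  "motion": [
    [[0,0,0.04,0,0,0,1],[0,0,0.07,0,0,0,1],[0,0,0.07,0,0,0,1],[0,0,0.07,0,0,0,1]]
  ]
}}

```text
time_s: 7.45
tool_pos: [0.6403, 0.0657, 0.0525]
tool_rot: [180.0, 0.0, 0.8]
force: [-0.7, 0.8, -2.8]
grip_width: 0.0647
grasp_force: 25.0
```

Request:
{"name": "jog_arm", "arguments": {
  "motion": [
    [[0,0,0.01,0,0,0,1],[0,0,0.02,0,0,0,1],[0,0,0.025,0,0,0,1],[0,0,0.025,0,0,0,1]]
  ]
}}

```text
time_s: 7.85
tool_pos: [0.6404, 0.0657, 0.05]
tool_rot: [180.0, -0.0, 0.8]
force: [-0.0, -0.4, -3.5]
grip_width: 0.0649
grasp_force: 25.0
```

Request:
{"name": "jog_arm", "arguments": {
  "motion": [
    [[0,-0.04,0,0,0,0,1],[0,-0.08,0,0,0,0,1],[0,-0.1,0,0,0,0,1],[0,-0.11,0,0,0,0,1],[0,-0.11,0,0,0,0,1]]
  ]
}}

```text
time_s: 8.35
tool_pos: [0.6401, 0.0771, 0.05]
tool_rot: [-180.0, -0.0, 0.8]
force: [-0.5, 0.0, -3.6]
grip_width: 0.0647
grasp_force: 25.0
```

Request:
{"name": "jog_arm", "arguments": {
  "motion": [
    [[0,-0.01,0,0,0,0,1],[0,-0.02,0,0,0,0,1],[0,-0.02,0,0,0,0,1]]
  ]
}}

```text
time_s: 8.65
tool_pos: [0.6401, 0.0788, 0.05]
tool_rot: [-180.0, 0.0, 0.8]
force: [0.5, -0.6, -3.4]
grip_width: 0.0649
grasp_force: 25.0
```

Force z is still -3.5 N, so the tin is hanging just above the plate. I lower it until it touches.

Request:
{"name": "jog_arm", "arguments": {
  "motion": [
    [[0,0,0.01,0,0,0,1],[0,0,0.01,0,0,0,1],[0,0,0.01,0,0,0,1]]
  ]
}}

```text
time_s: 8.95
tool_pos: [0.6404, 0.0788, 0.0499]
tool_rot: [180.0, -0.0, 0.8]
force: [-3.5, 0.1, 3.8]
grip_width: 0.0645
grasp_force: 25.0
```

Request:
{"name": "jog_arm", "arguments": {
  "motion": [
    [[0,0,0.01,0,0,0,1],[0,0,0.01,0,0,0,1],[0,0,0.01,0,0,0,1]]
  ]
}}

```text
time_s: 9.25
tool_pos: [0.6406, 0.0788, 0.0499]
tool_rot: [180.0, -0.1, 0.8]
force: [-5.6, -1.0, 9.7]
grip_width: 0.0648
grasp_force: 25.0
```

Request:
{"name": "jog_arm", "arguments": {
  "motion": [
    [[0,-0.01,0,0,0,0,1],[0,-0.02,0,0,0,0,1],[0,-0.02,0,0,0,0,1]]
  ]
}}

```text
time_s: 9.55
tool_pos: [0.6408, 0.079, 0.05]
tool_rot: [179.8, -0.1, 0.7]
force: [-4.7, -3.9, 10.1]
grip_width: 0.0648
grasp_force: 25.0
```

Request:
{"name": "jog_arm", "arguments": {
  "motion": [
    [[0,-0.01,-0.012,0,0,0,1],[0,-0.02,-0.012,0,0,0,1],[0,-0.02,-0.012,0,0,0,1]]
  ]
}}

```text
time_s: 9.85
tool_pos: [0.641, 0.0804, 0.05]
tool_rot: [179.8, -0.1, 0.7]
force: [-2.7, -4.9, 6.4]
grip_width: 0.065
grasp_force: 25.0
```

Request:
{"name": "jog_arm", "arguments": {
  "motion": [
    [[0,-0.01,-0.01,0,0,0,1],[0,-0.02,-0.01,0,0,0,1],[0,-0.02,-0.01,0,0,0,1]]
  ]
}}

```text
time_s: 10.15
tool_pos: [0.6403, 0.0839, 0.05]
tool_rot: [179.9, -0.0, 0.8]
force: [-0.0, -3.8, 0.9]
grip_width: 0.0648
grasp_force: 25.0
```

Request:
{"name": "jog_arm", "arguments": {
  "motion": [
    [[0,-0.01,0,0,0,0,1],[0,-0.015,0,0,0,0,1],[0,-0.015,0,0,0,0,1]]
  ]
}}

```text
time_s: 10.45
tool_pos: [0.6403, 0.0841, 0.0501]
tool_rot: [179.8, -0.0, 0.7]
force: [0.2, -5.7, 0.6]
grip_width: 0.0648
grasp_force: 25.0
```

Request:
{"name": "jog_arm", "arguments": {
  "motion": [
    [[0,-0.01,0,0,0,0,1],[0,-0.02,0,0,0,0,1],[0,-0.02,0,0,0,0,1]]
  ]
}}

```text
time_s: 10.75
tool_pos: [0.6404, 0.0844, 0.0502]
tool_rot: [179.7, 0.0, 0.7]
force: [-0.8, -9.2, 1.9]
grip_width: 0.0646
grasp_force: 25.0
```

The tin is firmly against the rail: the force rises with no motion. I release it and go behind it for the push.

Request:
{"name": "jog_arm", "arguments": {
  "motion": [
    [[0,0.04,0,0,0,0,1],[0,0.04,0,0,0,0,0],[0,0.04,0,0,0,0,0],[0,0.04,0,0,0,0,0],[0,0.04,0,0,0,0,0]]
  ]
}}

```text
time_s: 11.25
tool_pos: [0.6399, 0.0856, 0.0503]
tool_rot: [-179.9, -0.0, 0.9]
force: [0.9, 0.8, 0.7]
grip_width: 0.085
grasp_force: 0.0
```

Request:
{"name": "jog_arm", "arguments": {
  "motion": [
    [[0,0,-0.2,0,0,0,0],[0,0,-0.5,0,0,0,0],[0,0,-0.8,0,0,0,0],[-0.35,0,-0.8,0,0,0,0],[-0.7,0,-0.8,0,0,0,1]]
  ]
}}

```text
time_s: 11.75
tool_pos: [0.5703, 0.0844, 0.1314]
tool_rot: [-179.9, -0.1, 0.8]
force: [0.3, 0.3, 0.4]
grip_width: 0.0835
grasp_force: 0.0
```

Request:
{"name": "jog_arm", "arguments": {
  "motion": [
    [[0,0,0,0,0,0,1],[0,0,0,0,0,0,1],[0,0,0.3,0,0,0,1],[0,0,0.6,0,0,0,1],[0,0,0.87,0,0,0,1]]
  ]
}}

```text
time_s: 12.25
tool_pos: [0.5715, 0.0834, 0.0423]
tool_rot: [-180.0, -0.1, 0.8]
force: [0.2, 0.1, -0.1]
grip_width: 0.0468
grasp_force: 0.0
```

Request:
{"name": "jog_arm", "arguments": {
  "motion": [
    [[0,0,0,0,0,0,1],[0,0,0,0,0,0,1],[0,0,0,0,0,0,1]]
  ]
}}

```text
time_s: 12.55
tool_pos: [0.5719, 0.0838, 0.0449]
tool_rot: [-180.0, -0.2, 0.8]
force: [-0.3, -0.6, 0.1]
grip_width: 0.0228
grasp_force: 0.0
```

Request:
{"name": "jog_arm", "arguments": {
  "motion": [
    [[0,0,0,0,0,0,1],[0,0,0,0,0,0,1],[0,0,0,0,0,0,1]]
  ]
}}

```text
time_s: 12.85
tool_pos: [0.5706, 0.0832, 0.044]
tool_rot: [180.0, -0.1, 0.8]
force: [0.2, -0.1, -0.3]
grip_width: 0.0028
grasp_force: 0.0
```

Request:
{"name": "jog_arm", "arguments": {
  "motion": [
    [[0.1,0,0,0,0,0,1],[0.2,0,0,0,0,0,1],[0.3,0,0,0,0,0,1],[0.4,0,0,0,0,0,1],[0.45,0,0,0,0,0,1]]
  ]
}}

```text
time_s: 13.35
tool_pos: [0.6158, 0.084, 0.043]
tool_rot: [-180.0, 0.0, 0.8]
force: [-4.0, 0.8, 2.7]
grip_width: 0.0006
grasp_force: 2.0
```

Request:
{"name": "jog_arm", "arguments": {
  "motion": [
    [[0.04,0,0,0,0,0,1],[0.08,0,0,0,0,0,1],[0.12,0,0,0,0,0,1],[0.15,0,0,0,0,0,1],[0.15,0,0,0,0,0,1]]
  ]
}}

```text
time_s: 13.85
tool_pos: [0.6307, 0.0839, 0.0431]
tool_rot: [180.0, -0.0, 0.8]
force: [-1.6, -0.3, 0.3]
grip_width: 0.0001
grasp_force: 0.9
```

Sliding with about 2–4 N of friction. Now I creep toward the stop.

Request:
{"name": "jog_arm", "arguments": {
  "motion": [
    [[0.02,0,0,0,0,0,1],[0.04,0,0,0,0,0,1],[0.06,0,0,0,0,0,1],[0.06,0,0,0,0,0,1]]
  ]
}}

```text
time_s: 14.25
tool_pos: [0.6364, 0.0841, 0.0432]
tool_rot: [180.0, -0.0, 0.8]
force: [-1.8, -0.1, 0.7]
grip_width: 0.0003
grasp_force: 1.2
```

Request:
{"name": "jog_arm", "arguments": {
  "motion": [
    [[0.01,0,0,0,0,0,1],[0.02,0,0,0,0,0,1],[0.03,0,0,0,0,0,1],[0.03,0,0,0,0,0,1]]
  ]
}}

```text
time_s: 14.65
tool_pos: [0.6393, 0.0841, 0.0432]
tool_rot: [180.0, -0.0, 0.8]
force: [-2.4, -0.5, 1.1]
grip_width: 0.0002
grasp_force: 1.4
```

Request:
{"name": "jog_arm", "arguments": {
  "motion": [
    [[0.01,0,0,0,0,0,1],[0.02,0,0,0,0,0,1],[0.02,0,0,0,0,0,1]]
  ]
}}

```text
time_s: 14.95
tool_pos: [0.6413, 0.0842, 0.0432]
tool_rot: [180.0, -0.0, 0.8]
force: [-3.3, -0.5, 1.1]
grip_width: -0.0
grasp_force: 1.4
```

Request:
{"name": "jog_arm", "arguments": {
  "motion": [
    [[0.01,0,0,0,0,0,1],[0.02,0,0,0,0,0,1],[0.02,0,0,0,0,0,1]]
  ]
}}

```text
time_s: 15.25
tool_pos: [0.6433, 0.0842, 0.0432]
tool_rot: [180.0, -0.0, 0.8]
force: [-4.0, -0.3, 1.7]
grip_width: 0.0002
grasp_force: 1.4
```

Request:
{"name": "jog_arm", "arguments": {
  "motion": [
    [[0.01,0,0,0,0,0,1],[0.02,0,0,0,0,0,1],[0.02,0,0,0,0,0,1]]
  ]
}}

```text
time_s: 15.55
tool_pos: [0.6441, 0.0843, 0.0432]
tool_rot: [180.0, 0.1, 0.8]
force: [-6.9, -0.8, 3.9]
grip_width: 0.0003
grasp_force: 3.3
```

Request:
{"name": "jog_arm", "arguments": {
  "motion": [
    [[0.01,0,0,0,0,0,1],[0.02,0,0,0,0,0,1],[0.02,0,0,0,0,0,1]]
  ]
}}

```text
time_s: 15.85
tool_pos: [0.6443, 0.0845, 0.0433]
tool_rot: [179.9, 0.4, 0.8]
force: [-11.9, -1.1, 7.9]
grip_width: 0.0003
grasp_force: 6.0
```

Request:
{"name": "jog_arm", "arguments": {
  "motion": [
    [[0.01,0,0,0,0,0,1],[0.02,0,0,0,0,0,1],[0.02,0,0,0,0,0,1]]
  ]
}}

```text
time_s: 16.15
tool_pos: [0.6444, 0.0847, 0.0434]
tool_rot: [179.9, 0.6, 0.8]
force: [-17.7, -0.6, 13.0]
grip_width: 0.0005
grasp_force: 8.8
```

Stop contact at x≈0.644 (18 N with no motion), so the tin is home. I back off, open and return for the yellow carton.

Request:
{"name": "jog_arm", "arguments": {
  "motion": [
    [[-0.1,0.0,0,0,0,0,1],[-0.3,0.0,0,0,0,0,1],[-0.3,0,-0.35,0,0,0,1],[-0.3,0,-0.7,0,0,0,0],[-0.3,0,-1,0,0,0,0]]
  ]
}}

```text
time_s: 16.65
tool_pos: [0.6205, 0.0839, 0.1454]
tool_rot: [-180.0, -0.2, 0.8]
force: [-0.2, 0.4, 0.2]
grip_width: 0.0096
grasp_force: 0.0
```

Request:
{"name": "jog_arm", "arguments": {
  "motion": [
    [[0,0,-0.5,0,0,0,0],[0,0,-1,0,0,0,0],[-0.1,0.3,-1,0,0,0,0],[-0.2,0.65,-1,0,0,0,0],[-0.36,1,-1,0,0,0,0]]
  ]
}}

```text
time_s: 17.15
tool_pos: [0.5857, -0.0177, 0.2441]
tool_rot: [180.0, -0.3, 0.8]
force: [-0.2, -1.9, -0.4]
grip_width: 0.0486
grasp_force: 0.0
```

Request:
{"name": "jog_arm", "arguments": {
  "motion": [
    [[-0.12,0.33,0,0,0,0,0],[-0.24,0.66,0,0,0,0,0],[-0.36,1,0,0,0,0,0]]
  ]
}}

```text
time_s: 17.45
tool_pos: [0.5503, -0.1188, 0.2439]
tool_rot: [179.9, -0.2, 0.8]
force: [1.4, -0.2, -0.4]
grip_width: 0.0726
grasp_force: 0.0
```

Request:
{"name": "jog_arm", "arguments": {
  "motion": [
    [[-0.12,0.33,0,0,0,0,0],[-0.24,0.66,0,0,0,0,0],[-0.36,1,0,0,0,0,0]]
  ]
}}

```text
time_s: 17.75
tool_pos: [0.5155, -0.2195, 0.2439]
tool_rot: [179.9, -0.2, 0.8]
force: [1.0, -0.4, 0.2]
grip_width: 0.0861
grasp_force: 0.0
```

Request:
{"name": "jog_arm", "arguments": {
  "motion": [
    [[-0.12,0.33,0,0,0,0,0],[-0.24,0.66,0,0,0,0,0],[-0.36,1,0,0,0,0,0]]
  ]
}}

```text
time_s: 18.05
tool_pos: [0.4808, -0.3201, 0.2439]
tool_rot: [179.9, -0.2, 0.8]
force: [0.5, 0.0, 0.3]
grip_width: 0.0866
grasp_force: 0.0
```

Request:
{"name": "jog_arm", "arguments": {
  "motion": [
    [[0,0.2,0,0,0,0,0],[0,0.4,0,0,0,0,0],[0,0.4,0,0,0,0,0],[0,0.4,0,0,0,0,0]]
  ]
}}

```text
time_s: 18.45
tool_pos: [0.4822, -0.3567, 0.243]
tool_rot: [-179.9, -0.0, 0.9]
force: [0.5, 0.1, 0.0]
grip_width: 0.0872
grasp_force: 0.0
```

```bash
python3 - <<'E'
from h import *
p,d=env.read_camera("top")
p2,_=env.read_camera("side")
a=cv2.resize(p[100:250,160:260],(400,600));b=cv2.resize(p2[140:240,220:400],(400,222));c=np.zeros((600,800,3),np.uint8);c[:,:400]=a;c[:222,400:]=b;cv2.imwrite("pics/t2.png",c[:,:,::-1])
print(env.get_obs()['tool_pos'],env.get_obs()['tool_rot'])
E
```

```text
[ 0.48233699 -0.35583399  0.24321872] [-1.79945533e+02 -2.85051101e-02  9.60431470e-01]
```

View pics/t2.png

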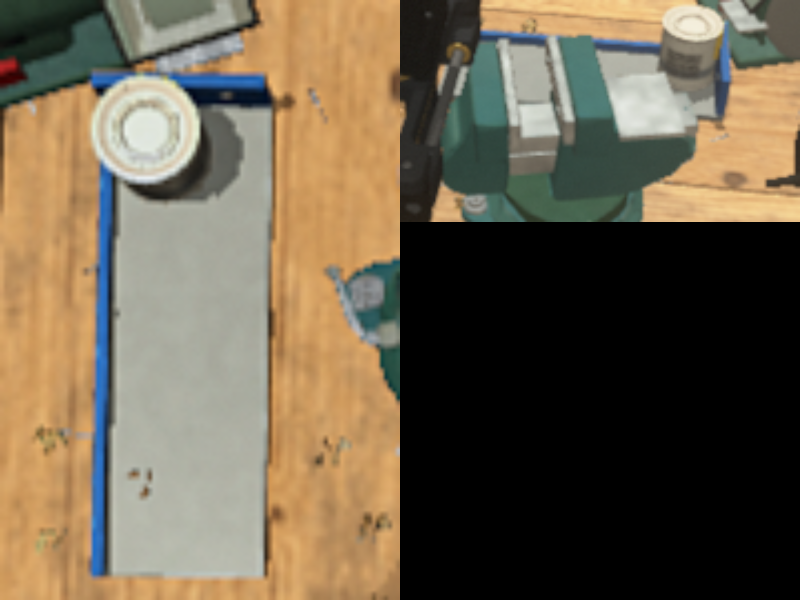

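The tin stands upright in the far corner against the stop and the rail (left crop ~146,130). Now I pick the yellow carton.

Request:
{"name": "jog_arm", "arguments": {
  "motion": [
    [[-0.15,0,0.2,0,0,0,0],[-0.287,0,0.4,0,0,0,0],[-0.287,0,0.7,0,0,0,0],[-0.287,0,0.85,0,0,0,0],[-0.287,0,0.85,0,0,0,0]]
  ]
}}

```text
time_s: 19.05
tool_pos: [0.4518, -0.3562, 0.1561]
tool_rot: [-179.8, 0.2, 0.9]
force: [0.5, 0.8, 1.4]
grip_width: 0.0869
grasp_force: 0.0
```

Request:
{"name": "jog_arm", "arguments": {
  "motion": [
    [[0,0,0.2,0,0,0,0],[0,0,0.45,0,0,0,0],[0,0,0.7,0,0,0,0],[0,0,0.9,0,0,0,0],[0,0,0.9,0,0,0,0]]
  ]
}}

```text
time_s: 19.55
tool_pos: [0.452, -0.3569, 0.0668]
tool_rot: [-179.8, 0.1, 0.9]
force: [-0.7, 0.2, 0.7]
grip_width: 0.0872
grasp_force: 0.0
```

Request:
{"name": "jog_arm", "arguments": {
  "motion": [
    [[0,0,0,0,0,0,1],[0,0,0,0,0,0,1],[0,0,0,0,0,0,1],[0,0,0,0,0,0,1],[0,0,0,0,0,0,1]]
  ],
  "grip_force": 15
}}

```text
time_s: 20.05
tool_pos: [0.4531, -0.3582, 0.0693]
tool_rot: [180.0, -0.1, 0.8]
force: [0.1, 2.1, 3.9]
grip_width: 0.0599
grasp_force: 14.9
```

Request:
{"name": "jog_arm", "arguments": {
  "motion": [
    [[0,0,0,0,0,0,1],[0,0,0,0,0,0,1]]
  ]
}}

```text
time_s: 20.25
tool_pos: [0.4531, -0.3582, 0.0693]
tool_rot: [180.0, -0.1, 0.8]
force: [0.1, 2.2, 6.1]
grip_width: 0.06
grasp_force: 14.9
```

Request:
{"name": "jog_arm", "arguments": {
  "motion": [
    [[0,0,-0.15,0,0,0,1],[0,0,-0.35,0,0,0,1],[0,0,-0.6,0,0,0,1],[0,0,-0.85,0,0,0,1],[0,0,-1,0,0,0,1]]
  ]
}}

```text
time_s: 20.75
tool_pos: [0.4527, -0.3592, 0.1708]
tool_rot: [179.9, -0.1, 0.8]
force: [0.7, -0.4, -1.5]
grip_width: 0.0598
grasp_force: 14.9
```

Request:
{"name": "jog_arm", "arguments": {
  "motion": [
    [[0,0,-0.25,0,0,0,1],[0,0,-0.5,0,0,0,1],[0,0,-0.75,0,0,0,1],[0,0,-0.95,0,0,0,1],[0.02,-0.13,-0.95,0,0,0,1]]
  ]
}}

```text
time_s: 21.25
tool_pos: [0.4544, -0.3479, 0.2661]
tool_rot: [179.7, -0.2, 0.6]
force: [-0.1, -0.9, -2.1]
grip_width: 0.0603
grasp_force: 14.9
```

Request:
{"name": "jog_arm", "arguments": {
  "motion": [
    [[0.08,-0.2,0,0,0,0,1],[0.16,-0.4,0,0,0,0,1],[0.24,-0.6,0,0,0,0,1],[0.32,-0.8,0,0,0,0,1],[0.41,-1,0,0,0,0,1]]
  ]
}}

```text
time_s: 21.75
tool_pos: [0.4932, -0.2426, 0.2615]
tool_rot: [-179.9, 0.1, 0.8]
force: [0.3, -0.0, -1.7]
grip_width: 0.0602
grasp_force: 14.9
```

Request:
{"name": "jog_arm", "arguments": {
  "motion": [
    [[0.08,-0.2,0,0,0,0,1],[0.16,-0.4,0,0,0,0,1],[0.24,-0.6,0,0,0,0,1],[0.32,-0.8,0,0,0,0,1],[0.41,-1,0,0,0,0,1]]
  ]
}}

```text
time_s: 22.25
tool_pos: [0.5326, -0.1421, 0.2615]
tool_rot: [-180.0, 0.2, 0.8]
force: [-0.9, -0.6, -2.1]
grip_width: 0.06
grasp_force: 14.9
```

Request:
{"name": "jog_arm", "arguments": {
  "motion": [
    [[0.08,-0.2,0,0,0,0,1],[0.16,-0.4,0,0,0,0,1],[0.24,-0.6,0,0,0,0,1],[0.32,-0.8,0,0,0,0,1],[0.41,-1,0,0,0,0,1]]
  ]
}}

```text
time_s: 22.75
tool_pos: [0.5721, -0.0418, 0.2615]
tool_rot: [-180.0, 0.2, 0.8]
force: [-0.2, -0.3, -2.2]
grip_width: 0.0601
grasp_force: 14.9
```

Request:
{"name": "jog_arm", "arguments": {
  "motion": [
    [[0.08,-0.2,0,0,0,0,1],[0.16,-0.4,0,0,0,0,1],[0.24,-0.6,0,0,0,0,1],[0.32,-0.8,0,0,0,0,1],[0.41,-1,0,0,0,0,1]]
  ]
}}

```text
time_s: 23.25
tool_pos: [0.6116, 0.0586, 0.2615]
tool_rot: [180.0, 0.2, 0.8]
force: [0.6, 0.2, -1.8]
grip_width: 0.0597
grasp_force: 14.9
```

Request:
{"name": "jog_arm", "arguments": {
  "motion": [
    [[0,0,0,0,0,0,1],[0,0,0,0,0,0,1],[0,0,0,0,0,0,1]]
  ]
}}

```text
time_s: 23.55
tool_pos: [0.612, 0.0559, 0.2623]
tool_rot: [179.9, 0.1, 0.7]
force: [-0.2, -0.4, -2.9]
grip_width: 0.0603
grasp_force: 14.9
```

Request:
{"name": "jog_arm", "arguments": {
  "motion": [
    [[0,-0.11,0.2,0,0,0,1],[0,-0.22,0.4,0,0,0,1],[0,-0.22,0.6,0,0,0,1],[0,-0.22,0.8,0,0,0,1],[0,-0.22,1,0,0,0,1]]
  ]
}}

```text
time_s: 24.05
tool_pos: [0.6121, 0.0773, 0.1623]
tool_rot: [179.9, 0.0, 0.7]
force: [-0.1, 0.4, -2.0]
grip_width: 0.0602
grasp_force: 14.9
```

Request:
{"name": "jog_arm", "arguments": {
  "motion": [
    [[0,0,0.25,0,0,0,1],[0,0,0.5,0,0,0,1],[0,0,0.7,0,0,0,1],[0,0,0.86,0,0,0,1],[0,0,0.88,0,0,0,1]]
  ]
}}

```text
time_s: 24.55
tool_pos: [0.6107, 0.0774, 0.0728]
tool_rot: [179.9, 0.2, 0.7]
force: [0.4, -0.8, -2.5]
grip_width: 0.0599
grasp_force: 14.9
```

Request:
{"name": "jog_arm", "arguments": {
  "motion": [
    [[0,0,0,0,0,0,1],[0,0,0,0,0,0,1],[0,0,0,0,0,0,1]]
  ]
}}

```text
time_s: 24.85
tool_pos: [0.6134, 0.079, 0.0766]
tool_rot: [180.0, -0.1, 0.8]
force: [-0.8, -0.2, -1.1]
grip_width: 0.0602
grasp_force: 14.9
```

Request:
{"name": "jog_arm", "arguments": {
  "motion": [
    [[0,0,0.04,0,0,0,1],[0,0,0.08,0,0,0,1],[0,0,0.08,0,0,0,1],[0,0,0.08,0,0,0,1]]
  ]
}}

```text
time_s: 25.25
tool_pos: [0.6123, 0.0788, 0.067]
tool_rot: [180.0, 0.0, 0.8]
force: [-0.4, 0.0, -1.3]
grip_width: 0.0601
grasp_force: 14.9
```

Request:
{"name": "jog_arm", "arguments": {
  "motion": [
    [[0,-0.03,0,0,0,0,1],[0,-0.05,0,0,0,0,1],[0,-0.06,0,0,0,0,1],[0,-0.06,0,0,0,0,1]]
  ]
}}

```text
time_s: 25.65
tool_pos: [0.6124, 0.0849, 0.0673]
tool_rot: [180.0, -0.0, 0.8]
force: [0.1, -0.5, -1.1]
grip_width: 0.0602
grasp_force: 14.9
```

Request:
{"name": "jog_arm", "arguments": {
  "motion": [
    [[0.05,0,0,0,0,0,1],[0.1,0,0,0,0,0,1],[0.12,0,0,0,0,0,1],[0.12,0,0,0,0,0,1]]
  ]
}}

```text
time_s: 26.05
tool_pos: [0.6249, 0.085, 0.0671]
tool_rot: [-180.0, -0.0, 0.8]
force: [0.4, -0.6, -2.2]
grip_width: 0.0598
grasp_force: 14.9
```

Request:
{"name": "jog_arm", "arguments": {
  "motion": [
    [[0,0,0.01,0,0,0,1],[0,0,0.015,0,0,0,1],[0,0,0.015,0,0,0,1]]
  ]
}}

```text
time_s: 26.35
tool_pos: [0.6246, 0.085, 0.0663]
tool_rot: [180.0, -0.0, 0.8]
force: [-1.3, -0.7, 3.0]
grip_width: 0.0605
grasp_force: 14.9
```

Request:
{"name": "jog_arm", "arguments": {
  "motion": [
    [[0,-0.01,-0.005,0,0,0,1],[0,-0.02,-0.005,0,0,0,1],[0,-0.03,-0.005,0,0,0,1],[0,-0.03,-0.005,0,0,0,1]]
  ]
}}

```text
time_s: 26.75
tool_pos: [0.6246, 0.0853, 0.0664]
tool_rot: [179.8, 0.0, 0.7]
force: [-1.0, -6.3, 3.3]
grip_width: 0.0599
grasp_force: 14.9
```

Request:
{"name": "jog_arm", "arguments": {
  "motion": [
    [[0,-0.01,0,0,0,0,1],[0,-0.02,0,0,0,0,1],[0,-0.02,0,0,0,0,1]]
  ]
}}

```text
time_s: 27.05
tool_pos: [0.6245, 0.0855, 0.0665]
tool_rot: [179.7, 0.0, 0.6]
force: [-1.6, -9.7, 5.0]
grip_width: 0.0598
grasp_force: 14.9
```

Request:
{"name": "jog_arm", "arguments": {
  "motion": [
    [[0,-0.01,0,0,0,0,1],[0,-0.015,0,0,0,0,1],[0,-0.015,0,0,0,0,1]]
  ]
}}

```text
time_s: 27.35
tool_pos: [0.6245, 0.0856, 0.0666]
tool_rot: [179.6, 0.1, 0.6]
force: [-2.9, -10.4, 5.3]
grip_width: 0.0601
grasp_force: 14.9
```

Rail contact at y≈0.0855. I ease the y preload and push in x against the tin.

Request:
{"name": "jog_arm", "arguments": {
  "motion": [
    [[0.01,0.03,0,0,0,0,1],[0.02,0.045,0,0,0,0,1],[0.03,0.045,0,0,0,0,1],[0.04,0.045,0,0,0,0,1],[0.04,0.045,0,0,0,0,1]]
  ]
}}

```text
time_s: 27.85
tool_pos: [0.6262, 0.0853, 0.0666]
tool_rot: [179.8, 0.3, 0.7]
force: [-6.5, -6.0, 10.1]
grip_width: 0.0601
grasp_force: 15.0
```

Request:
{"name": "jog_arm", "arguments": {
  "motion": [
    [[0.01,0,0,0,0,0,1],[0.02,0,0,0,0,0,1],[0.02,0,0,0,0,0,1]]
  ]
}}

```text
time_s: 28.15
tool_pos: [0.6282, 0.0854, 0.0666]
tool_rot: [179.8, 0.3, 0.8]
force: [-7.8, -5.2, 9.6]
grip_width: 0.0598
grasp_force: 15.0
```

Request:
{"name": "jog_arm", "arguments": {
  "motion": [
    [[0.01,0,0,0,0,0,1],[0.02,0,0,0,0,0,1],[0.02,0,0,0,0,0,1]]
  ]
}}

```text
time_s: 28.45
tool_pos: [0.6304, 0.0855, 0.0667]
tool_rot: [179.8, 0.3, 0.8]
force: [-7.2, -4.9, 9.9]
grip_width: 0.0597
grasp_force: 15.0
```

Request:
{"name": "jog_arm", "arguments": {
  "motion": [
    [[0.01,0.01,-0.01,0,0,0,1],[0.02,0.01,-0.01,0,0,0,1],[0.02,0.01,-0.01,0,0,0,1]]
  ]
}}

```text
time_s: 28.75
tool_pos: [0.6324, 0.0854, 0.0668]
tool_rot: [179.9, 0.3, 0.8]
force: [-6.2, -5.1, 4.8]
grip_width: 0.0595
grasp_force: 15.0
```

Request:
{"name": "jog_arm", "arguments": {
  "motion": [
    [[0.01,0,0,0,0,0,1],[0.02,0,0,0,0,0,1],[0.02,0,0,0,0,0,1]]
  ]
}}

```text
time_s: 29.05
tool_pos: [0.6331, 0.0855, 0.0668]
tool_rot: [179.9, 0.4, 0.8]
force: [-9.5, -4.5, 7.0]
grip_width: 0.06
grasp_force: 15.0
```

Request:
{"name": "jog_arm", "arguments": {
  "motion": [
    [[0.01,0,0,0,0,0,1],[0.02,0,0,0,0,0,1],[0.02,0,0,0,0,0,1]]
  ]
}}

```text
time_s: 29.35
tool_pos: [0.6343, 0.0855, 0.0668]
tool_rot: [179.9, 0.5, 0.8]
force: [-12.2, -3.3, 9.7]
grip_width: 0.06
grasp_force: 15.0
```

Request:
{"name": "jog_arm", "arguments": {
  "motion": [
    [[-0.02,0.03,0,0,0,0,1],[-0.02,0.03,0,0,0,0,0],[-0.02,0.03,0,0,0,0,0],[-0.02,0.03,0,0,0,0,0],[-0.02,0.03,0,0,0,0,0]]
  ]
}}

```text
time_s: 29.85
tool_pos: [0.6367, 0.0835, 0.0672]
tool_rot: [-180.0, -0.0, 0.8]
force: [0.2, 0.2, -0.3]
grip_width: 0.0826
grasp_force: 0.0
```

Request:
{"name": "jog_arm", "arguments": {
  "motion": [
    [[0,0,-0.3,0,0,0,0],[0,0,-0.65,0,0,0,0],[0,0,-1,0,0,0,0]]
  ]
}}

```text
time_s: 30.15
tool_pos: [0.6363, 0.0833, 0.168]
tool_rot: [-180.0, 0.0, 0.8]
force: [0.6, -0.1, 0.2]
grip_width: 0.0867
grasp_force: 0.0
```

Request:
{"name": "jog_arm", "arguments": {
  "motion": [
    [[0,0,-0.4,0,0,0,0],[0,0,-0.8,0,0,0,0],[0,0.35,-0.8,0,0,0,0],[-0.1,0.7,-0.8,0,0,0,0],[-0.2,1,-0.8,0,0,0,0]]
  ]
}}

```text
time_s: 30.65
tool_pos: [0.6179, -0.0189, 0.2475]
tool_rot: [180.0, -0.1, 0.7]
force: [-0.1, -1.0, 0.1]
grip_width: 0.0871
grasp_force: 0.0
```

Request:
{"name": "jog_arm", "arguments": {
  "motion": [
    [[-0.06,0.33,0,0,0,0,0],[-0.12,0.66,0,0,0,0,0],[-0.2,1,0,0,0,0,0]]
  ]
}}

```text
time_s: 30.95
tool_pos: [0.5991, -0.1184, 0.2474]
tool_rot: [180.0, -0.1, 0.8]
force: [0.1, 0.0, -1.4]
grip_width: 0.0871
grasp_force: 0.0
```

Request:
{"name": "jog_arm", "arguments": {
  "motion": [
    [[-0.06,0.33,0,0,0,0,0],[-0.12,0.66,0,0,0,0,0],[-0.2,1,0,0,0,0,0]]
  ]
}}

```text
time_s: 31.25
tool_pos: [0.5805, -0.2186, 0.2474]
tool_rot: [180.0, -0.0, 0.8]
force: [0.5, 0.1, -0.3]
grip_width: 0.0869
grasp_force: 0.0
```

Request:
{"name": "jog_arm", "arguments": {
  "motion": [
    [[-0.06,0.33,0,0,0,0,0],[-0.12,0.66,0,0,0,0,0],[-0.2,1,0,0,0,0,0],[-0.2,1,0,0,0,0,0]]
  ]
}}

```text
time_s: 31.65
tool_pos: [0.559, -0.3253, 0.2466]
tool_rot: [179.8, 0.1, 0.2]
force: [-0.6, -1.0, -0.1]
grip_width: 0.0867
grasp_force: 0.0
```

```bash
cat > look.py <<'E'
from h import *
import sys
p,d=env.read_camera("top");P,r,o=cloud("top",d)
p2,d2=env.read_camera("side");np.savez(sys.argv[1]+".npz",p=p,d=d,p2=p2,d2=d2)
a=cv2.resize(p[100:250,160:260],(400,600));b=cv2.resize(p2[140:240,220:400],(400,222));c=np.zeros((600,800,3),np.uint8);c[:,:400]=a;c[:222,400:]=b
c[240:600,400:]=cv2.resize(p2[240:350,140:340],(400,220)) [:0] if 0 else cv2.resize(p2[180:360,120:320],(400,360))
cv2.imwrite(f"pics/{sys.argv[1]}.png",c[:,:,::-1])
X,Y,Z=[P[...,i] for i in range(3)]
for n,z in dict(tin=.080,yellow=.098,orange=.070,jar=.104).items():
    m=(d>0)&(Y>-.01)&(Y<.17)&(X>.45)&(X<.74)&(abs(Z-z)<.008)
    hsv=cv2.cvtColor(p,cv2.COLOR_RGB2HSV);H,S=hsv[...,0].astype(int),hsv[...,1]
    if n=="yellow":m&=(H>20)&(H<35)&(S>120)
    if n in("orange","jar"):m&=((H<10)|(H>170))&(S>120)
    if n=="tin":m&=(S<90)&(X>.6)
    m=cv2.morphologyEx(m.astype(np.uint8),cv2.MORPH_OPEN,np.ones((3,3)))
    k,l,st,c=cv2.connectedComponentsWithStats(m)
    for i in range(1,k):
        if st[i,4]>150:
            w=l==i;A=np.c_[X[w]-X[w].mean(),Y[w]-Y[w].mean(),np.ones(w.sum())];s=np.linalg.lstsq(A,Z[w],rcond=None)[0]
            print(n,rect(plane(r,o,z),w),"z",s[2].round(4),"tilt deg",np.degrees(s[:2]).round(1))
print(env.get_obs()['tool_pos'],env.get_obs()['tool_rot'])
E
python3 look.py t3
```

```text
tin (array([687.3,  82.9]), array([63.4, 64.8]), 1.71) z 0.0773 tilt deg [-0.1 -0.5]
yellow (array([628.2,  82.6]), array([42.1, 58.8]), 1.62) z 0.0973 tilt deg [-0.5 -0.1]
[ 0.56154031 -0.31874569  0.24692515] [-1.79968327e+02 -7.12485123e-04  6.53983620e-01]
```

View pics/t3.png

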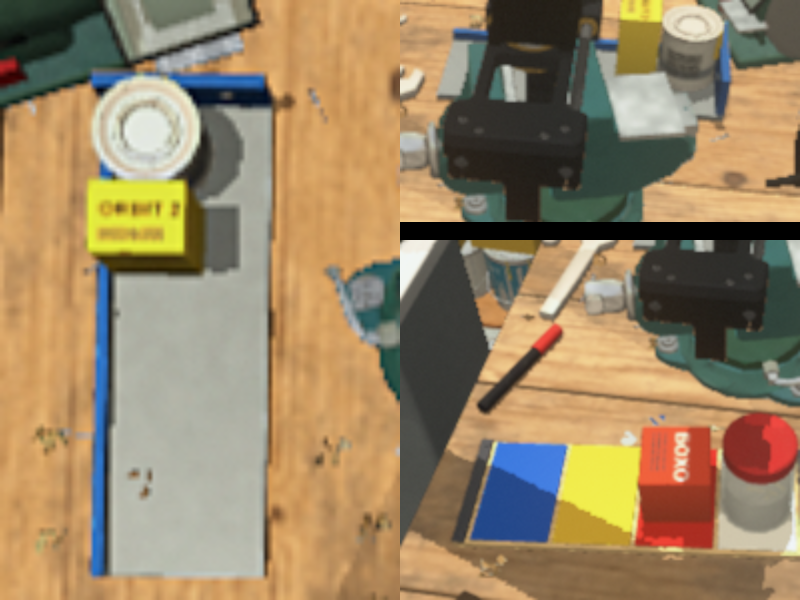

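The tin and yellow carton stand upright and square along the rail, and orange and jar wait on their pads. I check the tin–yellow gap in both views.

```bash
python3 - <<'E'
from h import *
f=np.load("t3.npz");p,d=f['p'],f['d'];_,r,o=cloud("top",d);_,r2,o2=cloud("side",f['d2'])
K=plane(r,o,.098)
# blueness contrast: G-B high on yellow; top face brighter than side face
for u in range(184,207,4):
    print(u,[(v,tuple(int(t) for t in p[v,u]),round(K[v,u,0],4)) for v in list(range(141,148))+list(range(161,169))][:15:1] if u in(192,) else "")
q=f['p2'][135:190,330:385];cv2.imwrite("pics/gap.png",cv2.resize(q,None,fx=10,fy=10,interpolation=cv2.INTER_CUBIC)[:,:,::-1])
E
```

```text
184 
188 
192 [(141, (219, 217, 202), np.float64(0.659)), (142, (202, 182, 152), np.float64(0.6565)), (143, (219, 219, 225), np.float64(0.6541)), (144, (208, 213, 211), np.float64(0.6516)), (145, (213, 219, 91), np.float64(0.6491)), (146, (230, 234, 55), np.float64(0.6466)), (147, (227, 232, 62), np.float64(0.6442)), (161, (235, 245, 65), np.float64(0.6096)), (162, (206, 205, 50), np.float64(0.6071)), (163, (117, 94, 22), np.float64(0.6046)), (164, (57, 44, 12), np.float64(0.6022)), (165, (69, 56, 16), np.float64(0.5997)), (166, (69, 55, 13), np.float64(0.5972)), (167, (38, 28, 0), np.float64(0.5948)), (168, (103, 103, 89), np.float64(0.5923))]
196 
200 
204
```

View pics/gap.png

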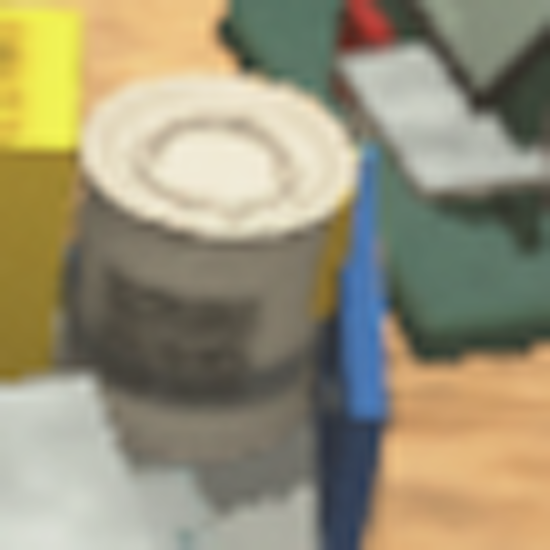

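The tin rim meets the carton edge with no visible gap (crop ~80,160). Now the orange carton.

Request:
{"name": "jog_arm", "arguments": {
  "motion": [
    [[-0.2,0.13,0,0,0,0,0],[-0.395,0.27,0.2,0,0,0,0],[-0.395,0.27,0.5,0,0,0,0],[-0.395,0.27,0.8,0,0,0,0],[-0.395,0.27,0.95,0,0,0,0]]
  ]
}}

```text
time_s: 32.25
tool_pos: [0.5223, -0.3428, 0.1497]
tool_rot: [-179.8, 0.1, 0.9]
force: [-1.7, 0.2, -0.0]
grip_width: 0.0871
grasp_force: 0.0
```

Request:
{"name": "jog_arm", "arguments": {
  "motion": [
    [[0,0,0,0,0,0,0],[0,0,0,0,0,0,0],[0,0,0,0,0,0,0]]
  ]
}}

```text
time_s: 32.55
tool_pos: [0.5241, -0.3455, 0.1543]
tool_rot: [179.9, -0.2, 0.8]
force: [-0.4, 1.0, -0.8]
grip_width: 0.087
grasp_force: 0.0
```

Request:
{"name": "jog_arm", "arguments": {
  "motion": [
    [[-0.01,0,0.25,0,0,0,0],[-0.02,0,0.5,0,0,0,0],[-0.02,0,0.75,0,0,0,0],[-0.02,0,0.96,0,0,0,0],[-0.02,0,0.96,0,0,0,0]]
  ]
}}

```text
time_s: 33.05
tool_pos: [0.5195, -0.3447, 0.0545]
tool_rot: [-179.9, 0.2, 0.8]
force: [-0.3, 0.6, 0.8]
grip_width: 0.0872
grasp_force: 0.0
```

Request:
{"name": "jog_arm", "arguments": {
  "motion": [
    [[0,0,0,0,0,0,1],[0,0,0,0,0,0,1],[0,0,0,0,0,0,1],[0,0,0,0,0,0,1],[0,0,0,0,0,0,1]]
  ]
}}

```text
time_s: 33.55
tool_pos: [0.5215, -0.346, 0.0577]
tool_rot: [179.9, -0.1, 0.8]
force: [-1.0, 0.8, 4.6]
grip_width: 0.0639
grasp_force: 14.5
```

Request:
{"name": "jog_arm", "arguments": {
  "motion": [
    [[0,0,0,0,0,0,1],[0,0,0,0,0,0,1]]
  ]
}}

```text
time_s: 33.75
tool_pos: [0.5215, -0.346, 0.0576]
tool_rot: [179.9, -0.1, 0.8]
force: [-0.9, -0.2, 5.4]
grip_width: 0.0642
grasp_force: 14.5
```

The opening is 64 mm against 62 mm, so the carton is skewed about 7° in the jaws, as the first measurement hinted. I open, turn to its yaw and regrip.

Request:
{"name": "jog_arm", "arguments": {
  "motion": [
    [[0,0,0,0,0,0,0],[0,0,0,0,0,0,0],[0,0,0,0,0,0,0],[0,0,0,0,0,-0.038,0],[0,0,0,0,0,-0.038,0]]
  ]
}}

```text
time_s: 34.25
tool_pos: [0.5204, -0.3453, 0.0558]
tool_rot: [-180.0, 0.0, 7.6]
force: [0.5, -0.5, -0.0]
grip_width: 0.0862
grasp_force: 0.0
```

Request:
{"name": "jog_arm", "arguments": {
  "motion": [
    [[0,0,0,0,0,0,1],[0,0,0,0,0,0,1],[0,0,0,0,0,0,1],[0,0,0,0,0,0,1],[0,0,0,0,0,0,1]]
  ]
}}

```text
time_s: 34.75
tool_pos: [0.5207, -0.3455, 0.0562]
tool_rot: [180.0, -0.0, 7.6]
force: [0.3, -0.4, -0.5]
grip_width: 0.062
grasp_force: 15.0
```

Request:
{"name": "jog_arm", "arguments": {
  "motion": [
    [[0,0,0,0,0,0,1],[0,0,0,0,0,0,1],[0,0,0,0,0,0,1]]
  ]
}}

```text
time_s: 35.05
tool_pos: [0.5207, -0.3456, 0.0563]
tool_rot: [180.0, -0.0, 7.6]
force: [0.1, 0.3, 0.1]
grip_width: 0.0619
grasp_force: 15.0
```

Request:
{"name": "jog_arm", "arguments": {
  "motion": [
    [[0,0,-0.15,0,0,0,1],[0,0,-0.35,0,0,0,1],[0,0,-0.6,0,0,0,1],[0,0,-0.85,0,0,0,1],[0,0,-1,0,0,0,1]]
  ]
}}

```text
time_s: 35.55
tool_pos: [0.5216, -0.3457, 0.1593]
tool_rot: [179.9, -0.1, 7.6]
force: [0.1, -1.2, -1.9]
grip_width: 0.0619
grasp_force: 15.0
```

Request:
{"name": "jog_arm", "arguments": {
  "motion": [
    [[0,0,-0.25,0,0,0,1],[0,0,-0.5,0,0,0,1],[0,0,-0.75,0,0,0.02,1],[0,0,-0.97,0,0,0.038,1],[0,0,-0.97,0,0,0.038,1]]
  ]
}}

```text
time_s: 36.05
tool_pos: [0.5222, -0.346, 0.2572]
tool_rot: [179.8, -0.3, 0.8]
force: [0.7, 0.8, -1.7]
grip_width: 0.0614
grasp_force: 15.0
```

Request:
{"name": "jog_arm", "arguments": {
  "motion": [
    [[0,-0.2,0,0,0,0,1],[0.02,-0.4,0,0,0,0,1],[0.04,-0.6,0,0,0,0,1],[0.07,-0.8,0,0,0,0,1],[0.1,-1,0,0,0,0,1]]
  ]
}}

```text
time_s: 36.55
tool_pos: [0.5293, -0.2421, 0.2524]
tool_rot: [-179.9, 0.1, 0.9]
force: [0.7, -0.7, -1.7]
grip_width: 0.0618
grasp_force: 15.0
```

Request:
{"name": "jog_arm", "arguments": {
  "motion": [
    [[0.02,-0.2,0,0,0,0,1],[0.04,-0.4,0,0,0,0,1],[0.06,-0.6,0,0,0,0,1],[0.08,-0.8,0,0,0,0,1],[0.1,-1,0,0,0,0,1]]
  ]
}}

```text
time_s: 37.05
tool_pos: [0.5375, -0.142, 0.2524]
tool_rot: [-180.0, 0.1, 0.9]
force: [0.1, 0.1, -2.3]
grip_width: 0.0618
grasp_force: 15.0
```

Request:
{"name": "jog_arm", "arguments": {
  "motion": [
    [[0.02,-0.2,0,0,0,0,1],[0.04,-0.4,0,0,0,0,1],[0.06,-0.6,0,0,0,0,1],[0.08,-0.8,0,0,0,0,1],[0.1,-1,0,0,0,0,1]]
  ]
}}

```text
time_s: 37.55
tool_pos: [0.5457, -0.0421, 0.2525]
tool_rot: [-180.0, 0.1, 0.9]
force: [0.5, -0.1, -1.7]
grip_width: 0.0622
grasp_force: 15.0
```

Request:
{"name": "jog_arm", "arguments": {
  "motion": [
    [[0,-0.2,0,0,0,0,1],[0,-0.4,0,0,0,0,1],[0,-0.6,0,0,0,0,1],[0,-0.8,0,0,0,0,1],[0,-1,0,0,0,0,1]]
  ]
}}

```text
time_s: 38.05
tool_pos: [0.5439, 0.0577, 0.2525]
tool_rot: [180.0, 0.1, 0.9]
force: [0.1, -0.1, -2.4]
grip_width: 0.0618
grasp_force: 15.0
```

Request:
{"name": "jog_arm", "arguments": {
  "motion": [
    [[0,0,0,0,0,0,1],[0,0,0,0,0,0,1],[0,0,0,0,0,0,1]]
  ]
}}

```text
time_s: 38.35
tool_pos: [0.5449, 0.0542, 0.2528]
tool_rot: [179.9, 0.0, 0.7]
force: [-0.5, -0.6, -2.4]
grip_width: 0.0618
grasp_force: 15.0
```

Request:
{"name": "jog_arm", "arguments": {
  "motion": [
    [[0.06,-0.11,0.2,0,0,0,1],[0.12,-0.22,0.4,0,0,0,1],[0.12,-0.22,0.6,0,0,0,1],[0.12,-0.22,0.8,0,0,0,1],[0.12,-0.22,1,0,0,0,1]]
  ]
}}

```text
time_s: 38.85
tool_pos: [0.557, 0.0757, 0.1521]
tool_rot: [180.0, 0.0, 0.7]
force: [0.2, -0.4, -1.0]
grip_width: 0.0618
grasp_force: 15.0
```

Request:
{"name": "jog_arm", "arguments": {
  "motion": [
    [[0,0,0.25,0,0,0,1],[0,0,0.5,0,0,0,1],[0,0,0.7,0,0,0,1],[0,0,0.88,0,0,0,1],[0,0,0.88,0,0,0,1]]
  ]
}}

```text
time_s: 39.35
tool_pos: [0.5548, 0.0753, 0.0624]
tool_rot: [180.0, 0.3, 0.7]
force: [-1.3, -0.7, -1.7]
grip_width: 0.0623
grasp_force: 15.0
```

Request:
{"name": "jog_arm", "arguments": {
  "motion": [
    [[0,0,0,0,0,0,1],[0,0,0,0,0,0,1],[0,0,0,0,0,0,1]]
  ]
}}

```text
time_s: 39.65
tool_pos: [0.5579, 0.077, 0.0665]
tool_rot: [180.0, -0.1, 0.8]
force: [-0.3, -1.4, -2.1]
grip_width: 0.062
grasp_force: 15.0
```

Request:
{"name": "jog_arm", "arguments": {
  "motion": [
    [[0,0,0.05,0,0,0,1],[0,0,0.1,0,0,0,1],[0,-0.03,0.105,0,0,0,1],[0,-0.05,0.105,0,0,0,1],[0,-0.05,0.105,0,0,0,1]]
  ]
}}

```text
time_s: 40.15
tool_pos: [0.5569, 0.0829, 0.0548]
tool_rot: [-180.0, -0.0, 0.8]
force: [-0.4, -0.1, -2.3]
grip_width: 0.0622
grasp_force: 15.0
```

Request:
{"name": "jog_arm", "arguments": {
  "motion": [
    [[0,0,0.01,0,0,0,1],[0,0,0.01,0,0,0,1],[0,0,0.01,0,0,0,1]]
  ]
}}

```text
time_s: 40.45
tool_pos: [0.5569, 0.0819, 0.0537]
tool_rot: [180.0, 0.0, 0.8]
force: [0.2, 0.7, -1.9]
grip_width: 0.0618
grasp_force: 15.0
```

Request:
{"name": "jog_arm", "arguments": {
  "motion": [
    [[0,0,0.005,0,0,0,1],[0,0,0.005,0,0,0,1],[0,0,0.005,0,0,0,1]]
  ]
}}

```text
time_s: 40.75
tool_pos: [0.557, 0.082, 0.0533]
tool_rot: [180.0, -0.0, 0.8]
force: [-0.0, -0.7, -1.9]
grip_width: 0.0616
grasp_force: 15.0
```

Request:
{"name": "jog_arm", "arguments": {
  "motion": [
    [[0,-0.01,0,0,0,0,1],[0,-0.02,0,0,0,0,1],[0,-0.03,0,0,0,0,1],[0,-0.03,0,0,0,0,1]]
  ]
}}

```text
time_s: 41.15
tool_pos: [0.5569, 0.0834, 0.0533]
tool_rot: [179.9, 0.0, 0.7]
force: [-0.8, -5.9, 0.5]
grip_width: 0.0621
grasp_force: 15.0
```

Request:
{"name": "jog_arm", "arguments": {
  "motion": [
    [[0,-0.01,0,0,0,0,1],[0,-0.02,0,0,0,0,1],[0,-0.02,0,0,0,0,1]]
  ]
}}

```text
time_s: 41.45
tool_pos: [0.5569, 0.0835, 0.0534]
tool_rot: [179.7, 0.0, 0.7]
force: [-1.2, -8.7, 2.1]
grip_width: 0.062
grasp_force: 15.0
```

Request:
{"name": "jog_arm", "arguments": {
  "motion": [
    [[0.02,0.03,0,0,0,0,1],[0.04,0.03,0,0,0,0,1],[0.07,0.03,0,0,0,0,1],[0.09,0.03,0,0,0,0,1],[0.09,0.03,0,0,0,0,1]]
  ]
}}

```text
time_s: 41.95
tool_pos: [0.5642, 0.0834, 0.0534]
tool_rot: [179.9, 0.2, 0.8]
force: [-7.0, -4.7, 7.5]
grip_width: 0.062
grasp_force: 15.0
```

Request:
{"name": "jog_arm", "arguments": {
  "motion": [
    [[0.01,0,0,0,0,0,1],[0.02,0,0,0,0,0,1],[0.02,0,0,0,0,0,1]]
  ]
}}

```text
time_s: 42.25
tool_pos: [0.5659, 0.0834, 0.0534]
tool_rot: [179.9, 0.3, 0.8]
force: [-7.8, -4.6, 7.4]
grip_width: 0.0616
grasp_force: 15.0
```

Request:
{"name": "jog_arm", "arguments": {
  "motion": [
    [[0.01,0,0,0,0,0,1],[0.02,0,0,0,0,0,1],[0.02,0,0,0,0,0,1]]
  ]
}}

```text
time_s: 42.55
tool_pos: [0.5679, 0.0835, 0.0534]
tool_rot: [179.9, 0.3, 0.8]
force: [-7.6, -5.1, 7.6]
grip_width: 0.0618
grasp_force: 15.0
```

Request:
{"name": "jog_arm", "arguments": {
  "motion": [
    [[0.01,0.005,-0.005,0,0,0,1],[0.02,0.005,-0.005,0,0,0,1],[0.02,0.005,-0.005,0,0,0,1]]
  ]
}}

```text
time_s: 42.85
tool_pos: [0.5705, 0.0835, 0.0534]
tool_rot: [179.9, 0.2, 0.8]
force: [-5.6, -3.2, 2.8]
grip_width: 0.0621
grasp_force: 15.0
```

Request:
{"name": "jog_arm", "arguments": {
  "motion": [
    [[0.01,0,0,0,0,0,1],[0.02,0,0,0,0,0,1],[0.02,0,0,0,0,0,1]]
  ]
}}

```text
time_s: 43.15
tool_pos: [0.5718, 0.0834, 0.0534]
tool_rot: [179.9, 0.3, 0.8]
force: [-7.2, -4.4, 5.2]
grip_width: 0.0622
grasp_force: 15.0
```

Request:
{"name": "jog_arm", "arguments": {
  "motion": [
    [[0.01,0,0,0,0,0,1],[0.02,0,0,0,0,0,1],[0.02,0,0,0,0,0,1]]
  ]
}}

```text
time_s: 43.45
tool_pos: [0.5725, 0.0835, 0.0534]
tool_rot: [179.9, 0.4, 0.8]
force: [-12.2, -3.5, 8.6]
grip_width: 0.0619
grasp_force: 15.0
```

Request:
{"name": "jog_arm", "arguments": {
  "motion": [
    [[0.01,0,0,0,0,0,1],[0.02,0,0,0,0,0,1],[0.02,0,0,0,0,0,1]]
  ]
}}

```text
time_s: 43.75
tool_pos: [0.5732, 0.0835, 0.0531]
tool_rot: [179.9, 0.6, 0.8]
force: [-14.2, -4.5, 10.5]
grip_width: 0.0619
grasp_force: 15.0
```

Request:
{"name": "jog_arm", "arguments": {
  "motion": [
    [[-0.03,0.03,0,0,0,0,1],[-0.03,0.03,0,0,0,0,0],[-0.03,0.03,0,0,0,0,0],[-0.03,0.03,0,0,0,0,0],[-0.03,0.03,0,0,0,0,0]]
  ]
}}

```text
time_s: 44.25
tool_pos: [0.5756, 0.0811, 0.054]
tool_rot: [-180.0, -0.1, 0.8]
force: [-0.2, -0.5, -1.0]
grip_width: 0.0833
grasp_force: 0.0
```

Request:
{"name": "jog_arm", "arguments": {
  "motion": [
    [[0,0,-0.3,0,0,0,0],[0,0,-0.65,0,0,0,0],[0,0,-1,0,0,0,0]]
  ]
}}

```text
time_s: 44.55
tool_pos: [0.5749, 0.081, 0.1547]
tool_rot: [-180.0, 0.0, 0.8]
force: [1.5, -0.5, -0.3]
grip_width: 0.0867
grasp_force: 0.0
```

Request:
{"name": "jog_arm", "arguments": {
  "motion": [
    [[0,0,-0.5,0,0,0,0],[0,0,-1,0,0,0,0],[0,0.35,-1,0,0,0,0],[0,0.7,-1,0,0,0,0],[0,1,-1,0,0,0,0]]
  ]
}}

```text
time_s: 45.05
tool_pos: [0.5767, -0.021, 0.2545]
tool_rot: [179.9, -0.1, 0.7]
force: [0.2, -0.5, -0.6]
grip_width: 0.087
grasp_force: 0.0
```

Request:
{"name": "jog_arm", "arguments": {
  "motion": [
    [[0,0.33,0,0,0,0,0],[0.03,0.66,0,0,0,0,0],[0.07,1,0,0,0,0,0]]
  ]
}}

```text
time_s: 45.35
tool_pos: [0.5848, -0.1202, 0.2541]
tool_rot: [180.0, -0.1, 0.8]
force: [0.9, 0.6, -0.2]
grip_width: 0.0867
grasp_force: 0.0
```

Request:
{"name": "jog_arm", "arguments": {
  "motion": [
    [[0.03,0.33,0,0,0,0,0],[0.06,0.66,0,0,0,0,0],[0.1,1,0,0,0,0,0]]
  ]
}}

```text
time_s: 45.65
tool_pos: [0.5963, -0.2202, 0.2539]
tool_rot: [180.0, -0.0, 0.8]
force: [1.6, 0.2, 0.3]
grip_width: 0.0868
grasp_force: 0.0
```

Request:
{"name": "jog_arm", "arguments": {
  "motion": [
    [[0.03,0.33,0,0,0,0,0],[0.06,0.66,0,0,0,0,0],[0.1,1,0,0,0,0,0],[0.1,1,0,0,0,0,0],[0.1,1,0,0,0,0,0]]
  ]
}}

```text
time_s: 46.15
tool_pos: [0.6072, -0.3197, 0.2531]
tool_rot: [-180.0, 0.0, 0.7]
force: [-0.3, 1.2, -0.2]
grip_width: 0.0871
grasp_force: 0.0
```

```bash
python3 look.py t4
```

```text
tin (array([691.1,  83. ]), array([60.9, 64.8]), 1.72) z 0.0772 tilt deg [-0.4 -0.6]
yellow (array([631.9,  82.8]), array([44.5, 58.8]), 1.55) z 0.0973 tilt deg [ 0.8 -0.2]
orange (array([598.2,  81.5]), array([17.7, 60.1]), 1.54) z 0.0696 tilt deg [-0.7  0.1]
orange (array([562.8,  80.2]), array([27.7, 60.1]), 1.5) z 0.069 tilt deg [0.6 0.1]
[ 0.60785535 -0.31717532  0.25376302] [-1.79944100e+02 -2.37525759e-02  8.78962488e-01]
```

View pics/t4.png

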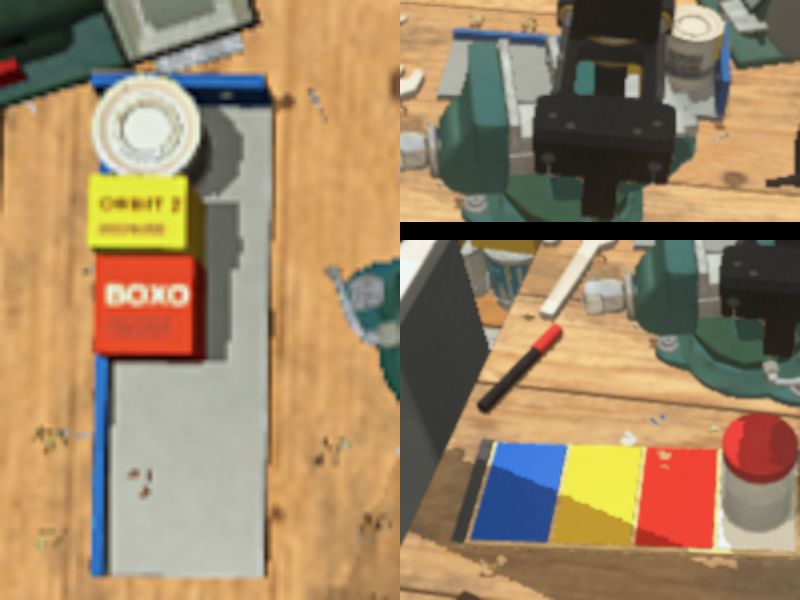

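The orange carton now stands square against the yellow one, which closed up on the tin; only the jar remains (side crop ~760,450). I fetch it.

Request:
{"name": "jog_arm", "arguments": {
  "motion": [
    [[-0.04,0.15,0,0,0,0,0],[-0.075,0.285,0.2,0,0,0,0],[-0.075,0.285,0.5,0,0,0,0],[-0.075,0.285,0.8,0,0,0,0],[-0.075,0.285,0.9,0,0,0,0]]
  ]
}}

```text
time_s: 46.75
tool_pos: [0.5981, -0.3471, 0.1603]
tool_rot: [-179.9, 0.3, 0.8]
force: [-0.4, -0.7, -0.8]
grip_width: 0.087
grasp_force: 0.0
```

Request:
{"name": "jog_arm", "arguments": {
  "motion": [
    [[0,0,0,0,0,0,0],[0,0,0,0,0,0,0],[0,0,0,0,0,0,0]]
  ]
}}

```text
time_s: 47.05
tool_pos: [0.6014, -0.3478, 0.1661]
tool_rot: [179.9, -0.2, 0.8]
force: [0.4, -0.2, -0.2]
grip_width: 0.087
grasp_force: 0.0
```

Request:
{"name": "jog_arm", "arguments": {
  "motion": [
    [[-0.01,-0.02,0.25,0,0,0,0],[-0.01,-0.02,0.5,0,0,0,0],[-0.01,-0.02,0.75,0,0,0,0],[-0.01,-0.02,1,0,0,0,0],[-0.01,-0.02,1,0,0,0,0]]
  ]
}}

```text
time_s: 47.55
tool_pos: [0.5974, -0.3446, 0.0612]
tool_rot: [-179.9, 0.3, 0.8]
force: [-0.1, 0.0, -1.1]
grip_width: 0.0871
grasp_force: 0.0
```

Request:
{"name": "jog_arm", "arguments": {
  "motion": [
    [[0,0,0,0,0,0,1],[0,0,0,0,0,0,1],[0,0,0,0,0,0,1],[0,0,0,0,0,0,1],[0,0,0,0,0,0,1]]
  ],
  "grip_force": 28
}}

```text
time_s: 48.05
tool_pos: [0.6002, -0.3462, 0.0656]
tool_rot: [179.9, -0.1, 0.8]
force: [0.1, -1.8, 6.2]
grip_width: 0.0649
grasp_force: 28.0
```

Request:
{"name": "jog_arm", "arguments": {
  "motion": [
    [[0,0,0,0,0,0,1],[0,0,0,0,0,0,1]]
  ]
}}

```text
time_s: 48.25
tool_pos: [0.6002, -0.3462, 0.0656]
tool_rot: [179.9, -0.1, 0.8]
force: [-0.1, -0.2, 6.2]
grip_width: 0.0645
grasp_force: 28.0
```

Request:
{"name": "jog_arm", "arguments": {
  "motion": [
    [[0,0,-0.15,0,0,0,1],[0,0,-0.35,0,0,0,1],[0,0,-0.6,0,0,0,1],[0,0,-0.85,0,0,0,1],[0,0,-1,0,0,0,1]]
  ]
}}

```text
time_s: 48.75
tool_pos: [0.5993, -0.3451, 0.1653]
tool_rot: [180.0, -0.0, 0.8]
force: [0.3, -1.3, -4.7]
grip_width: 0.0646
grasp_force: 28.0
```

Request:
{"name": "jog_arm", "arguments": {
  "motion": [
    [[0,0,-0.25,0,0,0,1],[0,0,-0.5,0,0,0,1],[0,0,-0.75,0,0,0,1],[0,0,-0.95,0,0,0,1],[0,0,-0.95,0,0,0,1]]
  ]
}}

```text
time_s: 49.25
tool_pos: [0.6003, -0.3456, 0.2618]
tool_rot: [179.9, -0.2, 0.8]
force: [0.2, -0.3, -3.7]
grip_width: 0.0649
grasp_force: 28.0
```

Request:
{"name": "jog_arm", "arguments": {
  "motion": [
    [[-0.05,-0.2,0,0,0,0,1],[-0.1,-0.4,0,0,0,0,1],[-0.15,-0.6,0,0,0,0,1],[-0.2,-0.8,0,0,0,0,1],[-0.25,-1,0,0,0,0,1]]
  ]
}}

```text
time_s: 49.75
tool_pos: [0.5714, -0.2445, 0.2563]
tool_rot: [-179.9, 0.2, 0.8]
force: [-0.5, -0.2, -4.4]
grip_width: 0.0647
grasp_force: 28.0
```

Request:
{"name": "jog_arm", "arguments": {
  "motion": [
    [[-0.05,-0.2,0,0,0,0,1],[-0.1,-0.4,0,0,0,0,1],[-0.15,-0.6,0,0,0,0,1],[-0.2,-0.8,0,0,0,0,1],[-0.25,-1,0,0,0,0,1]]
  ]
}}

```text
time_s: 50.25
tool_pos: [0.5457, -0.1446, 0.2581]
tool_rot: [-180.0, 0.1, 0.8]
force: [0.0, -0.0, -5.0]
grip_width: 0.0646
grasp_force: 28.0
```

Request:
{"name": "jog_arm", "arguments": {
  "motion": [
    [[-0.05,-0.2,0,0,0,0,1],[-0.1,-0.4,0,0,0,0,1],[-0.15,-0.6,0,0,0,0,1],[-0.2,-0.8,0,0,0,0,1],[-0.25,-1,0,0,0,0,1]]
  ]
}}

```text
time_s: 50.75
tool_pos: [0.5197, -0.0447, 0.2588]
tool_rot: [180.0, -0.0, 0.8]
force: [0.6, 0.9, -5.3]
grip_width: 0.0649
grasp_force: 28.0
```

Request:
{"name": "jog_arm", "arguments": {
  "motion": [
    [[-0.07,-0.2,0,0,0,0,1],[-0.14,-0.4,0,0,0,0,1],[-0.21,-0.6,0,0,0,0,1],[-0.28,-0.8,0,0,0,0,1],[-0.35,-1,0,0,0,0,1]]
  ]
}}

```text
time_s: 51.25
tool_pos: [0.483, 0.0547, 0.2588]
tool_rot: [180.0, -0.0, 0.8]
force: [-0.5, -0.4, -5.0]
grip_width: 0.0648
grasp_force: 28.0
```

Request:
{"name": "jog_arm", "arguments": {
  "motion": [
    [[0,0,0,0,0,0,1],[0,0,0,0,0,0,1],[0,0,0,0,0,0,1]]
  ]
}}

```text
time_s: 51.55
tool_pos: [0.4839, 0.0524, 0.2587]
tool_rot: [180.0, -0.0, 0.7]
force: [-0.6, -0.3, -5.7]
grip_width: 0.0649
grasp_force: 28.0
```

Request:
{"name": "jog_arm", "arguments": {
  "motion": [
    [[0.06,-0.11,0.2,0,0,0,1],[0.12,-0.2,0.4,0,0,0,1],[0.12,-0.2,0.6,0,0,0,1],[0.12,-0.2,0.8,0,0,0,1],[0.12,-0.2,1,0,0,0,1]]
  ]
}}

```text
time_s: 52.05
tool_pos: [0.4958, 0.0722, 0.1578]
tool_rot: [180.0, 0.0, 0.7]
force: [1.2, 0.8, -5.2]
grip_width: 0.065
grasp_force: 28.0
```

Request:
{"name": "jog_arm", "arguments": {
  "motion": [
    [[0,0,0.25,0,0,0,1],[0,0,0.5,0,0,0,1],[0,0,0.7,0,0,0,1],[0,0,0.85,0,0,0,1],[0,0,0.85,0,0,0,1]]
  ]
}}

```text
time_s: 52.55
tool_pos: [0.494, 0.0723, 0.0716]
tool_rot: [-180.0, 0.3, 0.7]
force: [-0.7, -0.6, -4.1]
grip_width: 0.0648
grasp_force: 28.0
```

Request:
{"name": "jog_arm", "arguments": {
  "motion": [
    [[0,0,0,0,0,0,1],[0,0,0,0,0,0,1],[0,0,0,0,0,0,1],[0,0,0,0,0,0,1]]
  ]
}}

```text
time_s: 52.95
tool_pos: [0.4961, 0.0732, 0.0745]
tool_rot: [180.0, -0.1, 0.8]
force: [-0.2, -0.0, -5.5]
grip_width: 0.0647
grasp_force: 28.0
```

Request:
{"name": "jog_arm", "arguments": {
  "motion": [
    [[0,0,0.05,0,0,0,1],[0,0,0.1,0,0,0,1],[0,0,0.1,0,0,0,1],[0,0,0.1,0,0,0,1]]
  ]
}}

```text
time_s: 53.35
tool_pos: [0.4952, 0.0732, 0.0634]
tool_rot: [180.0, 0.0, 0.8]
force: [0.2, 0.5, -5.5]
grip_width: 0.0645
grasp_force: 28.0
```

Request:
{"name": "jog_arm", "arguments": {
  "motion": [
    [[0,-0.02,0.004,0,0,0,1],[0,-0.04,0.008,0,0,0,1],[0,-0.05,0.008,0,0,0,1],[0,-0.05,0.008,0,0,0,1]]
  ]
}}

```text
time_s: 53.75
tool_pos: [0.4955, 0.0786, 0.063]
tool_rot: [-180.0, -0.0, 0.8]
force: [-0.8, -0.3, -3.9]
grip_width: 0.0647
grasp_force: 28.0
```

Request:
{"name": "jog_arm", "arguments": {
  "motion": [
    [[0,0,0.005,0,0,0,1],[0,0,0.005,0,0,0,1],[0,-0.01,0.005,0,0,0,1],[0,-0.02,0.005,0,0,0,1],[0,-0.02,0.005,0,0,0,1]]
  ]
}}

```text
time_s: 54.25
tool_pos: [0.4957, 0.08, 0.0626]
tool_rot: [180.0, -0.0, 0.8]
force: [-0.8, -1.3, -2.5]
grip_width: 0.0647
grasp_force: 28.0
```

Request:
{"name": "jog_arm", "arguments": {
  "motion": [
    [[0,-0.01,0,0,0,0,1],[0,-0.015,0,0,0,0,1],[0,-0.015,0,0,0,0,1]]
  ]
}}

```text
time_s: 54.55
tool_pos: [0.4957, 0.0807, 0.0626]
tool_rot: [179.9, -0.0, 0.8]
force: [0.3, -5.2, -1.6]
grip_width: 0.0651
grasp_force: 28.0
```

Request:
{"name": "jog_arm", "arguments": {
  "motion": [
    [[0.03,0,0,0,0,0,1],[0.06,0,0,0,0,0,1],[0.09,0,0,0,0,0,1],[0.12,0,0,0,0,0,1],[0.12,0,0,0,0,0,1]]
  ]
}}

```text
time_s: 55.05
tool_pos: [0.5028, 0.0812, 0.0639]
tool_rot: [179.7, 0.7, 0.8]
force: [-18.2, -5.8, 26.0]
grip_width: 0.0651
grasp_force: 28.1
```

Request:
{"name": "jog_arm", "arguments": {
  "motion": [
    [[0.01,0,0,0,0,0,1],[0.02,0,0,0,0,0,1],[0.03,0,0,0,0,0,1],[0.03,0,0,0,0,0,1]]
  ]
}}

```text
time_s: 55.45
tool_pos: [0.5067, 0.0813, 0.0645]
tool_rot: [179.7, 0.5, 0.8]
force: [-16.4, -5.8, 27.9]
grip_width: 0.0648
grasp_force: 28.1
```

Request:
{"name": "jog_arm", "arguments": {
  "motion": [
    [[0.01,0,0,0,0,0,1],[0.02,0,0,0,0,0,1],[0.02,0,0,0,0,0,1]]
  ]
}}

```text
time_s: 55.75
tool_pos: [0.5096, 0.0814, 0.0649]
tool_rot: [179.8, 0.4, 0.8]
force: [-15.5, -5.8, 27.4]
grip_width: 0.0644
grasp_force: 28.1
```

Request:
{"name": "jog_arm", "arguments": {
  "motion": [
    [[0.01,0,0,0,0,0,1],[0.02,0,0,0,0,0,1],[0.02,0,0,0,0,0,1]]
  ]
}}

```text
time_s: 56.05
tool_pos: [0.5126, 0.0815, 0.0653]
tool_rot: [179.8, 0.3, 0.8]
force: [-13.3, -5.7, 26.1]
grip_width: 0.0646
grasp_force: 28.1
```

The jar seems to be dragging or tilting in the grip: z force is 26 N and z is rising. I unload upward first.

Request:
{"name": "jog_arm", "arguments": {
  "motion": [
    [[-0.01,0.01,-0.01,0,0,0,1],[-0.02,0.02,-0.02,0,0,0,1],[-0.02,0.02,-0.03,0,0,0,1],[-0.02,0.02,-0.03,0,0,0,1]]
  ]
}}

```text
time_s: 56.45
tool_pos: [0.5119, 0.081, 0.0655]
tool_rot: [-179.9, 0.1, 0.8]
force: [-4.1, 0.1, 2.5]
grip_width: 0.0648
grasp_force: 28.0
```

```bash
python3 - <<'E'
from h import *
p,d=env.read_camera("side")
q=p[120:230,190:390];cv2.imwrite("pics/t5.png",cv2.resize(q,None,fx=4,fy=4,interpolation=cv2.INTER_CUBIC)[:,:,::-1])
E
```

```text
(no output)
```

View pics/t5.png

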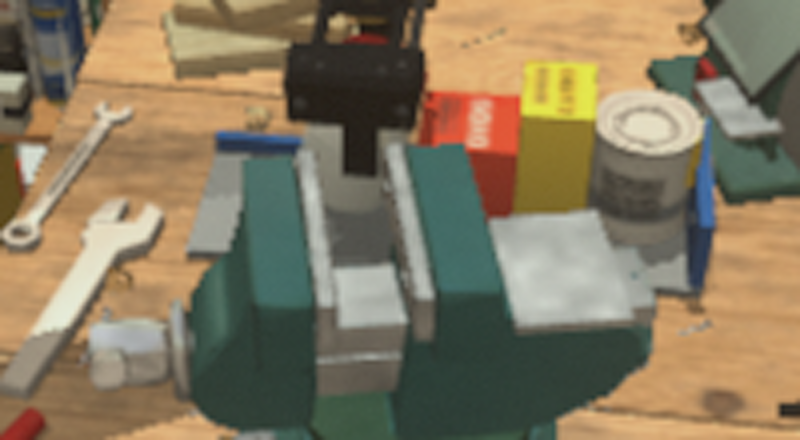

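The row is tight and the jar is nearly vertical in the jaws. I relax the grip so that it settles flat before opening.

Request:
{"name": "jog_arm", "arguments": {
  "motion": [
    [[0,0,0,0,0,0,1],[0,0,0,0,0,0,1],[0,0,0,0,0,0,1],[0,0,0,0,0,0,1]]
  ],
  "grip_force": 3
}}

```text
time_s: 56.9
tool_pos: [0.5127, 0.0807, 0.0656]
tool_rot: [-179.9, -0.0, 0.8]
force: [-2.6, 1.8, 3.1]
grip_width: 0.065
grasp_force: 3.0
```

Request:
{"name": "jog_arm", "arguments": {
  "motion": [
    [[0,0,0,0,0,0,0.3],[0,0,0,0,0,0,0.2],[0,0,0,0,0,0,0],[0,0,0,0,0,0,0],[0,0,0,0,0,0,0]]
  ]
}}

```text
time_s: 57.4
tool_pos: [0.5127, 0.0795, 0.0654]
tool_rot: [180.0, -0.0, 0.7]
force: [0.6, 0.0, -0.2]
grip_width: 0.0836
grasp_force: 0.0
```

Request:
{"name": "jog_arm", "arguments": {
  "motion": [
    [[0,0,-0.3,0,0,0,0],[0,0,-0.65,0,0,0,0],[0,0,-1,0,0,0,0]]
  ]
}}

```text
time_s: 57.7
tool_pos: [0.5121, 0.0798, 0.1663]
tool_rot: [180.0, 0.0, 0.8]
force: [0.4, -0.1, 0.4]
grip_width: 0.0869
grasp_force: 0.0
```

Request:
{"name": "jog_arm", "arguments": {
  "motion": [
    [[0,0,-0.5,0,0,0,0],[0,0,-1,0,0,0,0],[0,0.5,-1,0,0,0,0.5],[0,1,-1,0,0,0,1],[0,1,-1,0,0,0,1]]
  ]
}}

```text
time_s: 58.2
tool_pos: [0.5137, -0.0293, 0.2654]
tool_rot: [179.7, -0.0, 0.1]
force: [-0.6, 0.0, -1.1]
grip_width: 0.0709
grasp_force: 0.0
```

Request:
{"name": "jog_arm", "arguments": {
  "motion": [
    [[-0.1,0.33,0,0,0,0,1],[-0.2,0.66,0,0,0,0,1],[-0.2,1,0,0,0,0,1]]
  ],
  "grip_force": 20
}}

```text
time_s: 58.5
tool_pos: [0.4941, -0.1215, 0.2655]
tool_rot: [179.9, 0.0, 0.8]
force: [-0.1, -0.7, -1.6]
grip_width: 0.047
grasp_force: 0.0
```

```bash
python3 look.py t6
```

```text
tin (array([691.1,  83. ]), array([60.9, 64.8]), 1.72) z 0.0772 tilt deg [-0.  -0.1]
yellow (array([631.9,  82.8]), array([44.5, 58.8]), 1.55) z 0.0972 tilt deg [1.2 0.2]
orange (array([600.7,  81.5]), array([17.7, 60.1]), 1.52) z 0.0695 tilt deg [1.6 0.1]
orange (array([562.8,  80.2]), array([27.7, 60.1]), 1.5) z 0.0693 tilt deg [0.1 1. ]
jar (array([495.5,  79.2]), array([60.5, 62.5]), 1.43) z 0.1026 tilt deg [1. 0.]
[ 0.49405972 -0.12646932  0.26493523] [1.79859733e+02 5.16460521e-02 2.53486806e-01]
```

View pics/t6.png

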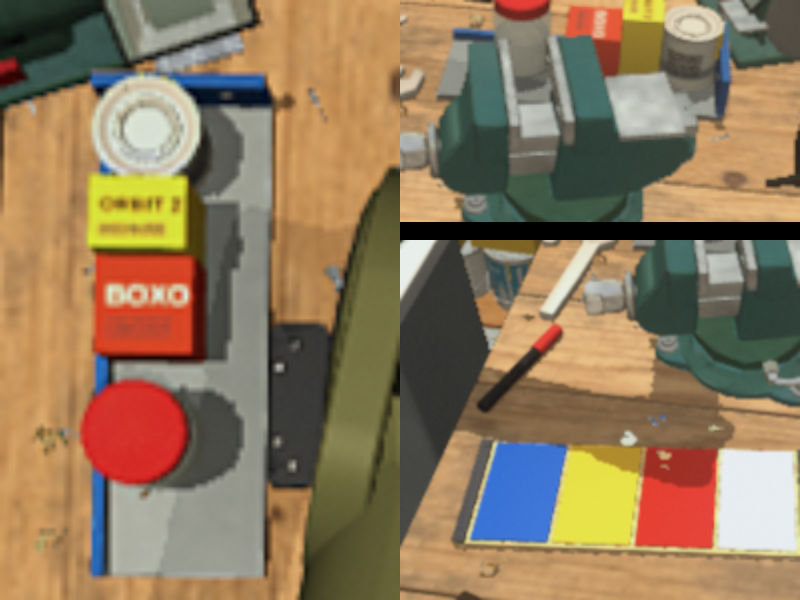

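The jar is upright but pivoted instead of sliding, leaving a gap of about 18 mm to the orange carton (crop 135,432 vs 355). I regrip it, lift it slightly, carry it to contact and set it down.

Request:
{"name": "jog_arm", "arguments": {
  "motion": [
    [[0,-0.33,0,0,0,0,0],[0,-0.66,0,0,0,0,0],[0,-1,0,0,0,0,0],[0,-1,0,0,0,0,0]]
  ]
}}

```text
time_s: 59.0
tool_pos: [0.4936, -0.0139, 0.2657]
tool_rot: [-179.9, -0.0, 1.3]
force: [-0.3, 0.1, -0.2]
grip_width: 0.063
grasp_force: 0.0
```

Request:
{"name": "jog_arm", "arguments": {
  "motion": [
    [[0,-0.33,0,0,0,0,0],[0,-0.66,0,0,0,0,0],[0,-1,0,0,0,0,0],[0,-1.0,0.4,0,0,0,0],[0,-1.0,0.8,0,0,0,0]]
  ]
}}

```text
time_s: 59.5
tool_pos: [0.4934, 0.0812, 0.1856]
tool_rot: [180.0, -0.2, 0.9]
force: [0.9, -1.0, 0.1]
grip_width: 0.0865
grasp_force: 0.0
```

Request:
{"name": "jog_arm", "arguments": {
  "motion": [
    [[0,0,0,0,0,0,0],[0,0,0,0,0,0,0],[0,0,0,0,0,0,0],[0,0,0,0,0,0,0]]
  ]
}}

```text
time_s: 59.9
tool_pos: [0.4939, 0.0797, 0.1876]
tool_rot: [180.0, -0.2, 0.7]
force: [-0.4, 0.8, -0.2]
grip_width: 0.087
grasp_force: 0.0
```

Request:
{"name": "jog_arm", "arguments": {
  "motion": [
    [[0.01,0,0.25,0,0,0,0],[0.02,0,0.5,0,0,0,0],[0.02,0,0.6,0,0,0,0],[0.02,0,0.6,0,0,0,0]]
  ]
}}

```text
time_s: 60.3
tool_pos: [0.494, 0.0795, 0.1251]
tool_rot: [-180.0, 0.1, 0.8]
force: [-0.4, -0.2, -0.6]
grip_width: 0.0871
grasp_force: 0.0
```

Request:
{"name": "jog_arm", "arguments": {
  "motion": [
    [[0,0,0.2,0,0,0,0],[0,0,0.4,0,0,0,0],[0,0,0.6,0,0,0,0],[0,0,0.62,0,0,0,0],[0,0,0.62,0,0,0,0]]
  ]
}}

```text
time_s: 60.8
tool_pos: [0.4952, 0.0799, 0.0645]
tool_rot: [-180.0, -0.1, 0.8]
force: [0.6, -0.6, 1.2]
grip_width: 0.0868
grasp_force: 0.0
```

Request:
{"name": "jog_arm", "arguments": {
  "motion": [
    [[0,0,0,0,0,0,1],[0,0,0,0,0,0,1],[0,0,0,0,0,0,1],[0,0,0,0,0,0,1],[0,0,0,0,0,0,1]]
  ],
  "grip_force": 30
}}

```text
time_s: 61.3
tool_pos: [0.4949, 0.0801, 0.0641]
tool_rot: [-180.0, -0.1, 0.8]
force: [-0.6, 0.3, 3.3]
grip_width: 0.0644
grasp_force: 30.0
```

Request:
{"name": "jog_arm", "arguments": {
  "motion": [
    [[0,0,0,0,0,0,1],[0,0,0,0,0,0,1]]
  ]
}}

```text
time_s: 61.5
tool_pos: [0.4949, 0.0801, 0.0641]
tool_rot: [-180.0, -0.1, 0.8]
force: [-1.5, 1.1, 5.8]
grip_width: 0.0648
grasp_force: 30.0
```

Request:
{"name": "jog_arm", "arguments": {
  "motion": [
    [[0,0,-0.02,0,0,0,1],[0,0,-0.03,0,0,0,1],[0,0,-0.03,0,0,0,1],[0,0,-0.03,0,0,0,1]]
  ]
}}

```text
time_s: 61.9
tool_pos: [0.4938, 0.0795, 0.0658]
tool_rot: [180.0, 0.1, 0.8]
force: [0.9, 0.1, -5.2]
grip_width: 0.0645
grasp_force: 30.0
```

Request:
{"name": "jog_arm", "arguments": {
  "motion": [
    [[0.05,0,0,0,0,0,1],[0.1,0,0,0,0,0,1],[0.14,0,0,0,0,0,1],[0.15,0,0,0,0,0,1],[0.15,0,0,0,0,0,1]]
  ]
}}

```text
time_s: 62.4
tool_pos: [0.5096, 0.08, 0.0664]
tool_rot: [-180.0, 0.0, 0.8]
force: [0.6, -0.2, -5.3]
grip_width: 0.0646
grasp_force: 30.0
```

Request:
{"name": "jog_arm", "arguments": {
  "motion": [
    [[0.01,0,0,0,0,0,1],[0.01,0,0,0,0,0,1],[0.01,0,0,0,0,0,1]]
  ]
}}

```text
time_s: 62.7
tool_pos: [0.5103, 0.0799, 0.0664]
tool_rot: [180.0, 0.0, 0.8]
force: [0.5, -1.2, -5.4]
grip_width: 0.0648
grasp_force: 30.0
```

Request:
{"name": "jog_arm", "arguments": {
  "motion": [
    [[0.01,0,0,0,0,0,1],[0.015,0,0,0,0,0,1],[0.015,0,0,0,0,0,1]]
  ]
}}

```text
time_s: 63.0
tool_pos: [0.512, 0.0799, 0.0665]
tool_rot: [180.0, -0.0, 0.8]
force: [-0.5, 0.6, -4.4]
grip_width: 0.0647
grasp_force: 30.0
```

Request:
{"name": "jog_arm", "arguments": {
  "motion": [
    [[0.01,0,0,0,0,0,1],[0.01,0,0,0,0,0,1],[0.01,0,0,0,0,0,1]]
  ]
}}

```text
time_s: 63.3
tool_pos: [0.5129, 0.08, 0.0664]
tool_rot: [180.0, 0.0, 0.8]
force: [-0.0, -0.3, -5.2]
grip_width: 0.0645
grasp_force: 30.0
```

Request:
{"name": "jog_arm", "arguments": {
  "motion": [
    [[0.01,0,0,0,0,0,1],[0.01,0,0,0,0,0,1],[0.01,0,0,0,0,0,1]]
  ]
}}

```text
time_s: 63.6
tool_pos: [0.5136, 0.08, 0.0663]
tool_rot: [180.0, 0.0, 0.8]
force: [-0.7, -0.7, -5.1]
grip_width: 0.0645
grasp_force: 30.0
```

Request:
{"name": "jog_arm", "arguments": {
  "motion": [
    [[0.01,0,0,0,0,0,1],[0.01,0,0,0,0,0,1],[0.01,0,0,0,0,0,1]]
  ]
}}

```text
time_s: 63.9
tool_pos: [0.5138, 0.08, 0.0661]
tool_rot: [180.0, 0.1, 0.8]
force: [-5.7, -0.6, -3.7]
grip_width: 0.0644
grasp_force: 30.0
```

Request:
{"name": "jog_arm", "arguments": {
  "motion": [
    [[0.01,0,0,0,0,0,1],[0.01,0,0,0,0,0,1],[0.01,0,0,0,0,0,1]]
  ]
}}

```text
time_s: 64.2
tool_pos: [0.514, 0.08, 0.066]
tool_rot: [180.0, 0.2, 0.8]
force: [-7.6, 0.5, -1.9]
grip_width: 0.0648
grasp_force: 30.0
```

Request:
{"name": "jog_arm", "arguments": {
  "motion": [
    [[-0.008,-0.008,0,0,0,0,1],[-0.008,-0.008,0,0,0,0,1],[-0.008,-0.008,0,0,0,0,1]]
  ]
}}

```text
time_s: 64.5
tool_pos: [0.5139, 0.0802, 0.066]
tool_rot: [179.9, 0.1, 0.8]
force: [-5.7, -1.4, -3.3]
grip_width: 0.0647
grasp_force: 30.0
```

Request:
{"name": "jog_arm", "arguments": {
  "motion": [
    [[0,0,0.015,0,0,0,1],[0,0,0.02,0,0,0,1],[0,0,0.02,0,0,0,1]]
  ]
}}

```text
time_s: 64.8
tool_pos: [0.5139, 0.0804, 0.0643]
tool_rot: [179.9, 0.2, 0.8]
force: [-6.0, -0.3, -1.4]
grip_width: 0.0648
grasp_force: 30.0
```

Request:
{"name": "jog_arm", "arguments": {
  "motion": [
    [[0,-0.005,0.005,0,0,0,1],[0,-0.01,0.005,0,0,0,1],[0,-0.01,0.005,0,0,0,1]]
  ]
}}

```text
time_s: 65.1
tool_pos: [0.514, 0.0805, 0.0643]
tool_rot: [179.8, 0.2, 0.7]
force: [-7.7, -2.8, 3.0]
grip_width: 0.0648
grasp_force: 30.0
```

Touching the plate, the rail and the orange carton. I unload, relax, release, retreat and check.

Request:
{"name": "jog_arm", "arguments": {
  "motion": [
    [[-0.01,0.005,0,0,0,0,1],[-0.015,0.01,0,0,0,0,1],[-0.015,0.01,0,0,0,0,1]]
  ],
  "grip_force": 3
}}

```text
time_s: 65.4
tool_pos: [0.5142, 0.0804, 0.0643]
tool_rot: [180.0, -0.1, 0.8]
force: [-2.5, -2.5, -1.5]
grip_width: 0.065
grasp_force: 3.0
```

Request:
{"name": "jog_arm", "arguments": {
  "motion": [
    [[0,0,0,0,0,0,0.3],[0,0,0,0,0,0,0.2],[0,0,0,0,0,0,0],[0,0,0,0,0,0,0],[0,0,0,0,0,0,0]]
  ]
}}

```text
time_s: 65.9
tool_pos: [0.5141, 0.0812, 0.0642]
tool_rot: [-180.0, -0.1, 0.8]
force: [0.8, 0.3, 0.2]
grip_width: 0.0837
grasp_force: 0.0
```

Request:
{"name": "jog_arm", "arguments": {
  "motion": [
    [[0,0,-0.3,0,0,0,0],[0,0,-0.65,0,0,0,0],[0,0,-1,0,0,0,0]]
  ]
}}

```text
time_s: 66.2
tool_pos: [0.5134, 0.0811, 0.1649]
tool_rot: [-180.0, 0.0, 0.8]
force: [0.0, -0.4, 0.8]
grip_width: 0.0864
grasp_force: 0.0
```

Request:
{"name": "jog_arm", "arguments": {
  "motion": [
    [[0,0,-0.5,0,0,0,0],[0,0,-1,0,0,0,0],[0,0.5,-1,0,0,0,0],[0,1,-1,0,0,0,0],[0,1,-1,0,0,0,0]]
  ]
}}

```text
time_s: 66.7
tool_pos: [0.5151, -0.028, 0.264]
tool_rot: [179.8, -0.0, 0.1]
force: [-0.3, -1.1, -1.4]
grip_width: 0.0869
grasp_force: 0.0
```

Request:
{"name": "jog_arm", "arguments": {
  "motion": [
    [[0,0.33,0,0,0,0,0],[0,0.66,0,0,0,0,0],[0,1,0,0,0,0,0]]
  ]
}}

```text
time_s: 67.0
tool_pos: [0.5164, -0.1199, 0.264]
tool_rot: [180.0, -0.0, 0.8]
force: [0.3, 0.4, 0.3]
grip_width: 0.087
grasp_force: 0.0
```

Request:
{"name": "jog_arm", "arguments": {
  "motion": [
    [[0,0.33,0,0,0,0,0],[0,0.66,0,0,0,0,0],[0,1,0,0,0,0,0],[0,1,0,0,0,0,0],[0,1,0,0,0,0,0]]
  ]
}}

```text
time_s: 67.5
tool_pos: [0.5176, -0.2196, 0.2635]
tool_rot: [-179.9, 0.0, 0.7]
force: [-0.4, 0.9, 0.9]
grip_width: 0.0869
grasp_force: 0.0
```

```bash
python3 look.py t7; python3 - <<'E'
from h import *
f=np.load("t7.npz");p=f['p'][115:215,170:235];s=f['p2'][120:220,280:385]
cv2.imwrite("pics/t7b.png",np.hstack([cv2.resize(p,(390,600),interpolation=cv2.INTER_CUBIC),cv2.resize(s,(410,600),interpolation=cv2.INTER_CUBIC)])[:,:,::-1])
E
```

```text
tin (array([691.1,  83. ]), array([60.9, 64.8]), 1.72) z 0.0774 tilt deg [-0.1 -0.3]
yellow (array([631.9,  82.8]), array([44.5, 58.8]), 1.55) z 0.0972 tilt deg [ 1.3 -0.1]
orange (array([599.6,  81.5]), array([20.3, 60. ]), 1.91) z 0.0694 tilt deg [ 0.5 -0.3]
orange (array([562.8,  80.2]), array([27.7, 60.1]), 1.5) z 0.0692 tilt deg [0.4 0.4]
jar (array([514.9,  78.7]), array([60.8, 60.1]), 1.93) z 0.1029 tilt deg [ 1.3 -0.3]
[ 0.51805369 -0.21763983  0.26390704] [-1.79958988e+02 -9.78782316e-03  8.78508643e-01]
```

View pics/t7b.png

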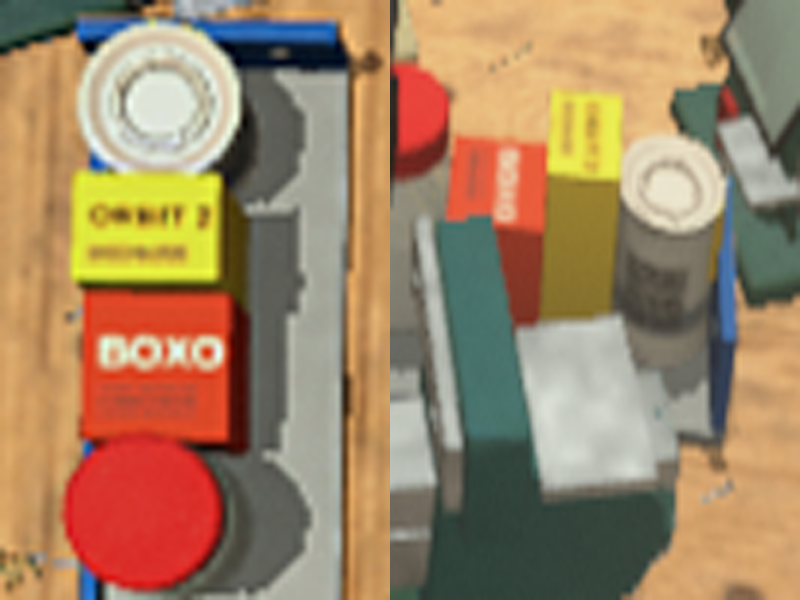

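All four stand upright and close together in one row along the rail, from the stop to the jar (left crop 150,100 to 145,510). The gripper is well clear, so I hand in.

```bash
python3 -c "
from cell import env
print(env.sign_off())"
```

```text
the job is handed in; nothing more can be done
None
```

The job is handed in at about 67 s: the tin, yellow carton, orange carton and jar stand upright in that order from the end stop, packed close along the rail, and all four are released.

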